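# Tip a brass plate out of its display block and pack it in the narrow tray

## Robot

A 7-joint arm with a two-finger parallel gripper is mounted at the origin on the work surface. World frame = base frame: x ahead of the robot, y to its left, z up, the work surface at z = 0. Lengths are in m, angles in rad, forces in N, time in s.
With the tool pointing down it reaches from about 0.4 to 0.85 m from the base axis. Payload 6.9 kg.
Tool frame: the origin (TCP) lies midway between the tips of the shut fingers; the grasp point (between the pads) lies 19 mm behind it; x points along the fingers, y is the direction in which the jaws open and shut, and the axes are right-handed (so a half turn about x gives the same grasp; the last joint's range is limited). The gripper opens to 85 mm and grips with 20 to 120 N. Pads are 22 mm wide; open, the fingers measure 114 mm over their backs; the gripper's body (76 mm by 85 mm) begins 54 mm behind the grasp point. The pads swing forward as they close: fully open they stand 13 mm farther back than shut.
Start: joints at [-1, 0.507, -0.238, 1.5, 0.126, 1.149, -0.155], TCP at [0.281, 0.558, 0.231] pointing down, gripper open.
Joint ranges: [-3.08, 3.08], [-0.24, 2.05], [-1.43, 1.35], [0, 2.5], [-1.52, 4.66], [0.17, 1.96], [-2.89, 2.89]. Speed limits (rad/s): [2.39, 2.39, 3.14, 3.14, 3.14, 3.14, 3.14].

## Interface

Orientations are given as a unit quaternion [w, x, y, z].
In Python, from rig import arm, vision gives the robot as it stands.
- The arm moves only by the tool drive_tool, never from a script. Its argument "series" is a list of rows, each a list of 6 numbers: the shift along the tool's x, y, z in mm, then the turn, a rotation vector about the tool's x, y, z in degrees. In form: [[x, y, z, ax, ay, az], ...]. A call has 1 to 8 rows; each row shifts and turns the commanded pose from where the row before left it, along the tool's axes as they then stand; what a row does not reach is not made up. A row lasts 1/8 s, in which the tool goes at most 62.5 mm and 10.7 degrees, less where a joint would pass 70% of its speed; a pose out of reach is approached as far as the arm can. A call with a gripper value outside its range is refused whole. "fingers" is the opening, from 0 (shut) to 1 (fully open), set as the call begins (left out, the last holds). The fingers move at their own pace and stop on an object; "force" is the grip in N (left out, the last holds). Time passes only in rows, so rows that do not move let the fingers close. It gives the time, the measured TCP pose, the force and the opening at its end, in the units of the state.
- arm.get_obs(): the state, without advancing time (a new reading comes with each control period).
- vision.capture(name): name is "side" or "top"; returns a dict with "pixels" (420x560x3 uint8, blue, green, red), "fx", "fy", "cx", "cy" (pixels), "D" ([k1, k2, p1, p2, k3] as OpenCV has them; the pictures are not rectified), "eye" and "orientation" of the camera in the world. Camera axes: x right, y down, z forward; pixel columns grow to the right and rows downward; lengths in m; the calibration is good to about 2 mm. A picture is of the moment at which its call begins. There is no depth.
- arm.close_job(): hands the job in, once; it reports no verdict.
The state is a dict: "t": time; "joint_positions": joint angles; "joint_velocities": joint speeds; "joint_torque": joint torques, N m; "eef_pos": TCP position; "tcp_rot": TCP orientation; "ft_force": force on the tool from outside, world axes, zero at the start; "wrist_torque": the same for the moment, N m; "width": opening from 0.0 (shut) to 1.0 (fully open).
Only numpy, scipy, OpenCV 4.12 (cv2) and the standard library are available. Lean on these libraries where they do the work, as an engineer would, in place of code of your own. Each camera call takes 0.05 s, during which the arm holds its last target.

## Task

Get the rectangular brass plate out of its wooden display block: press down its end at the thumb gap so that the other end tips up, take it by the raised end and lay it flat on the cork mat, and let go. Then take it again across its two short ends and set it down gently, not dropped, flat on the floor of the long narrow tray, lengthwise. Leave the disc and the other things on the counter where they are.

Things in the scene. Friction and masses are not known exactly. Their poses are not given: they have to be found in the camera images.
- plate: Loose rectangular brass plate, 64 x 42 x 8 mm (along its own x, y, z), about 190 g, two small dark dots on top. Origin: centre of its underside; z is up out of its top face. At the start it lies flat in the well of plate_block, its top flush with the block's top; its -x end is the end to press (at the thumb gap), its +x end is the one that rises.
- plate_block: Fixed wooden display block, 120 x 66 x 34 mm (own x, y, z), origin: centre of its underside. A well 47 mm wide, floor at 6 mm, runs from the open -x end (roughly towards the robot) to an end wall 7.5 mm thick at +x, between full-height side walls 9.5 mm thick. The plate lies in it from x = -13 to +51 mm, underside at 26 mm; the empty 47 mm of well before it is the thumb gap.
- press_spot (a point): Where to press: on the plate's flush top, 6 mm in from its -x end (block x = -7 mm, height 34 mm); fixed to the block. Pressed straight down some 8 mm with 4 to 10 N, the fingertip overhanging into the thumb gap, the plate tips and stays tipped when let go; its +x end then stands about 17 mm above the block's top.
- pivot (a point): Pivot of the steel rocker (30 mm wide) on which the plate lies: block x = +10 mm, height 23.5 mm, axis along the block's y. A lip on the rocker keeps the plate from sliding out at the pressed end.
- rocker (a joint): Angle of the rocker under the plate, rad: 0 = level (plate flush), 0.45 = fully tipped, against a stop. Friction holds it where it is left, also under the plate's weight.
- mat: Fixed cork mat lying on the counter, 150 x 130 x 3 mm (own x, y, z), origin at the centre of its underside (top at 3 mm).
- tray: Fixed long narrow grey plastic tray, open above, outside 156 x 56 x 28 mm (own x, y, z), walls and floor 3 mm, inside 150 x 50 mm. Origin: centre of its underside; the inner floor is at 3 mm. Too narrow for fingers at the long sides of the plate, long enough for fingers at its ends.
- wide_tray: Fixed wide grey plastic tray, outside 110 x 100 x 28 mm, not used. Origin: centre of its underside.
- disc_block: Fixed wooden block of the same outside size as plate_block (120 x 66 x 34 mm), not used. Origin: centre of its underside.
- disc: Loose round brass disc, 47 mm across, 8 mm thick, flush in disc_block; stays there. Origin: centre of its underside.
- tape: Bystander: black tape measure, 62 x 32 x 58 mm, loose. Origin: centre of its underside.
- fitting: Bystander: small turned brass fitting, 32 mm across, 30 mm high, loose. Origin: centre of its underside.
- pencil: Bystander: flat carpenter's pencil, 16 x 170 x 8 mm (own x, y, z), loose. Origin: centre of its underside.
- jar: Bystander: small jar, 60 mm across, 75 mm high, loose. Origin: centre of its underside.
- screwdriver: Bystander: screwdriver lying on the counter, about 200 mm long, loose. Origin under its middle.
Not all that is in view belongs to the job. Several things have the shape of the mat; the one meant has the colours described above. What is shaped like the plate but green is not meant.

How it is judged:
On the way, in this order (a step that is already met when the one before it is completed fails the run):
1. the plate is tipped up in its block by pressing its end: rocker past 0.33 rad with the plate still on it (value of joint rocker above 0.33 rad and x of plate in the frame of plate_block between 0.005 and 0.03 m and z of plate in the frame of plate_block between 0.02 and 0.04 m), for 0.1 s.
2. the plate lies flat on the cork mat, let go and at rest (x of plate in the frame of mat between -0.075 and 0.075 m and y of plate in the frame of mat between -0.065 and 0.065 m and z of plate in the frame of mat between 0 and 0.007 m and angle between plate's own z axis and vertical below 0.1 rad and contact force between plate and the fingers below 0.05 N and linear speed of plate below 0.02 m/s), for 0.2 s.
At the end, for the whole second after the job is handed in: The brass plate lies flat (within 0.1 rad) on the floor of the long narrow tray (underside within about 4 mm of it), lengthwise (within 0.3 rad), its centre between the tray's long walls and within 50 mm of the tray's middle along it, released and at rest (x of plate in the frame of tray between -0.05 and 0.05 m and y of plate in the frame of tray between -0.012 and 0.012 m and z of plate in the frame of tray between 0 and 0.007 m and angle between plate's own z axis and vertical below 0.1 rad and angle between the x axis of plate and the x axis of tray, either way round below 0.3 rad and contact force between plate and the fingers below 0.05 N and linear speed of plate below 0.02 m/s); the robot touches nothing.
It fails at once if the plate is dropped or flung into the narrow tray (faster than 0.45 m/s inside it) (horizontal distance between plate and tray below 0.08 m and y of plate in the frame of tray between -0.025 and 0.025 m and z of plate in the frame of tray below 0.025 m and linear speed of plate above 0.45 m/s).
It fails at once if the disc, tape measure, fitting, pencil, jar or screwdriver is moved by more than 30 mm (distance of any of disc, tape, fitting, pencil, jar, screwdriver from where it was at the start of the episode above 0.03 m).
It also fails if it takes over 54 s, if anything falls off the work surface, if the arm or the gripper's body presses on something with over 40 N, if the wrist force passes 120 N, or if a joint passes its speed limit or range.

## Working session

There is one attempt and no reset: what is moved stays moved. The work goes in short steps, Python scripts to look and compute and a tool call to move; the robot and the scene stay as the last step left them, time stands still between calls to the robot, and variables do not carry over. Pictures are saved under pics/ and viewed, and the job is handed in when it is done.

Besides the shell and the picture viewer there is one more tool, called in YAML: its name, and indented under it one key for each argument. drive_tool: Moves the arm, as the interface text tells. Its arguments: {"type":"object","properties":{"series":{"type":"array"},"fingers":{"type":"number"},"force":{"type":"number"}},"required":["series"]}

```bash
ls; mkdir -p pics
python3 - <<'E'
from rig import arm, vision
import cv2,json
o=arm.get_obs(); print(o)
for n in("side","top"):
    c=vision.capture(n); cv2.imwrite(f"pics/{n}0.png",c["pixels"]); print(n,{k:v for k,v in c.items() if k!="pixels"})
E
```

```text
pics
{'t': 0.0, 'joint_positions': array([-0.99950166,  0.50834742, -0.23748522,  1.50111503,  0.12569153,
        1.14889133, -0.15482286]), 'joint_velocities': array([ 5.47314153e-04,  1.12704735e-03, -5.88271681e-04,  3.78340057e-05,
        3.07004220e-04, -6.18434372e-04,  1.23325149e-03]), 'joint_torque': array([-1.64761324e-03, -6.20598650e+01, -2.18738303e+00, -2.49653238e+01,
        1.25742954e-02,  1.18621584e-02,  4.24482312e-05]), 'eef_pos': array([0.28057367, 0.55793316, 0.23042848]), 'tcp_rot': array([ 0.68788147,  0.16260029,  0.68814286, -0.16382808]), 'ft_force': array([-0.6262266 , -0.29628943, -0.29963233]), 'wrist_torque': array([ 0.03319756, -0.00174463,  0.05468013]), 'width': 0.9998727359832226}
side {'fx': 422.80704573211705, 'fy': 422.80704573211705, 'cx': 278.7305735444548, 'cy': 206.53004486982954, 'D': array([-0.05534546,  0.        ,  0.        ,  0.        ,  0.        ]), 'eye': array([ 0.21051852, -0.62464215,  0.91578681]), 'orientation': array([-0.32173884,  0.91703954, -0.22499309,  0.0700051 ])}
top {'fx': 386.32205574452087, 'fy': 386.32205574452087, 'cx': 280.057723539095, 'cy': 208.45020737236533, 'D': array([-0.04779558,  0.        ,  0.        ,  0.        ,  0.        ]), 'eye': array([ 0.39819347, -0.00787864,  0.81470053]), 'orientation': array([ 0.04953765, -0.70471581,  0.70473331, -0.06536519])}
```

View pics/side0.png

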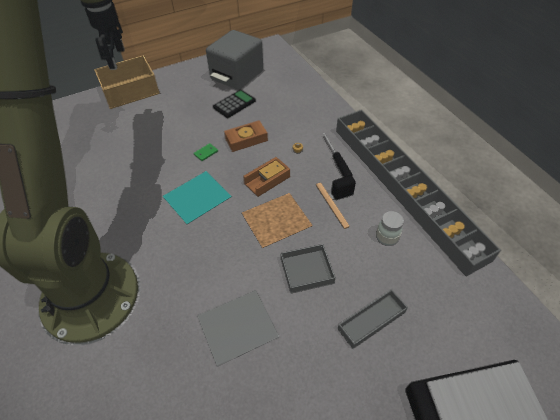

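View pics/top0.png

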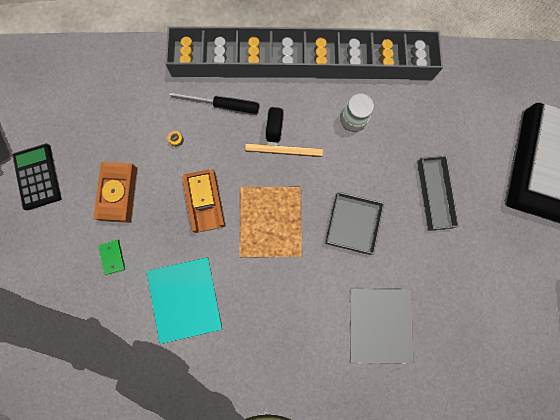

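```bash
cat > h.py <<'E'
import numpy as np, cv2
from scipy.spatial.transform import Rotation as R
from scipy.optimize import least_squares
from rig import arm, vision
def rot(q): return R.from_quat([q[1],q[2],q[3],q[0]])
def K(c): return np.array([[c["fx"],0,c["cx"]],[0,c["fy"],c["cy"]],[0,0,1.]])
def proj(c,P):
    Rc=rot(c["orientation"]).as_matrix().T; t=-Rc@c["eye"]
    return cv2.projectPoints(np.asarray(P,float).reshape(-1,1,3),cv2.Rodrigues(Rc)[0],t,K(c),c["D"])[0].reshape(-1,2)
def unproj(c,uv,z):
    n=cv2.undistortPoints(np.asarray(uv,float).reshape(-1,1,2),K(c),c["D"]).reshape(-1,2)
    d=rot(c["orientation"]).apply(np.c_[n,np.ones(len(n))]); s=(z-c["eye"][2])/d[:,2]
    return c["eye"]+d*s[:,None]
def crop(c,x0,y0,x1,y1,s,name):
    im=cv2.resize(c["pixels"][y0:y1,x0:x1],None,fx=s,fy=s,interpolation=cv2.INTER_CUBIC); cv2.imwrite("pics/"+name,im)
def place(p,P):
    P=np.asarray(P,float); c,s=np.cos(p[2]),np.sin(p[2])
    return np.c_[p[0]+c*P[:,0]-s*P[:,1],p[1]+s*P[:,0]+c*P[:,1],P[:,2]]
def fit(c,uv,P,p0):
    f=lambda p:(proj(c,place(p,P))-uv).ravel()
    r=least_squares(f,p0); return r.x,np.abs(r.fun).max()
def box(L,W,z): return np.array([[L/2,W/2,z],[L/2,-W/2,z],[-L/2,-W/2,z],[-L/2,W/2,z]])
E
python3 - <<'E'
from h import *
c=vision.capture("top")
crop(c,170,155,240,245,6,"tb.png"); crop(c,405,145,470,240,6,"tt.png"); 
c=vision.capture("side")
crop(c,235,150,300,200,10,"sb.png"); crop(c,330,280,415,350,8,"st.png")
E
```

```text
(no output)
```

View pics/tb.png

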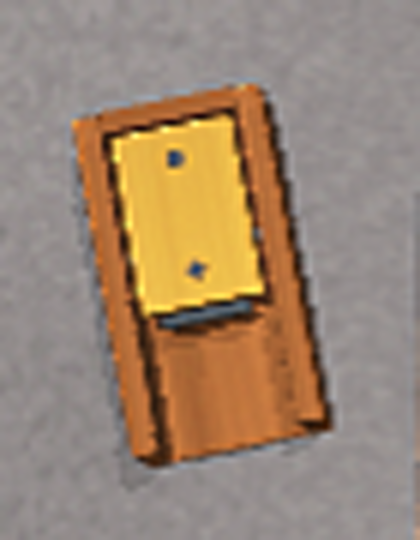

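View pics/tt.png

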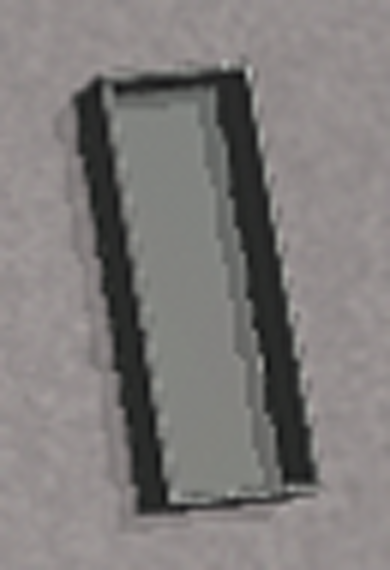

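View pics/sb.png

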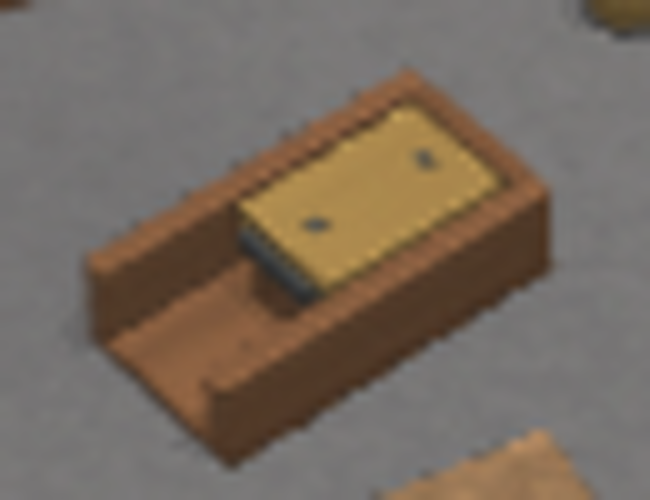

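View pics/st.png

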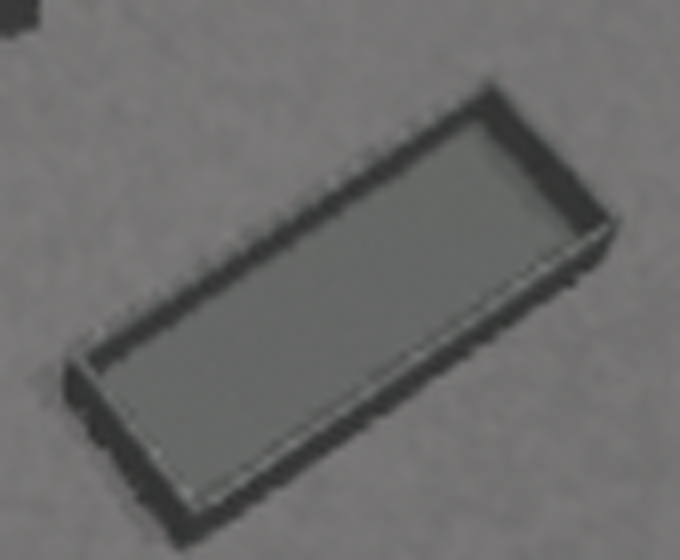

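```bash
cat > ov.py <<'E'
from h import *
def lines(c,loops,x0,y0,x1,y1,s,name):
    im=cv2.resize(c["pixels"][y0:y1,x0:x1],None,fx=s,fy=s,interpolation=cv2.INTER_CUBIC)
    for P,col in loops:
        uv=(proj(c,P)-[x0,y0]+.5)*s
        cv2.polylines(im,[np.round(uv).astype(int)],True,col,1)
    cv2.imwrite("pics/"+name,im)
E
python3 - <<'E'
from ov import *
t=vision.capture("top"); s=vision.capture("side")
g=lambda a,o,k:np.array(a)/k-.5+np.array(o)
T=box(.12,.066,.034)
sb,e1=fit(s,g([[410,70],[550,185],[210,385],[88,262]],(235,150),10),T,[.4,.15,.1]); print("block side",sb,e1)
tb,e2=fit(t,g([[78,120],[262,87],[322,425],[137,460]],(170,155),6),T,[.4,.15,.1]); print("block top",tb,e2)
T2=box(.156,.056,.028)
# side: +x+y, +x-y, -x-y, -x+y
st,e=fit(s,g([[490,82],[615,222],[192,510],[75,355]],(330,280),8),T2,[.4,-.3,.1]); print("tray side",st,e)
tt,e=fit(t,g([[100,78],[248,70],[315,488],[160,510]],(405,145),6),T2,[.4,-.3,.1]); print("tray top",tt,e)
b=(sb+tb)/2; r=(st+tt)/2
def L(p,l,w,z0,z1): return [(place(p,box(l,w,z0)),(255,0,0)),(place(p,box(l,w,z1)),(0,255,0))]
lines(t,L(b,.12,.066,0,.034),170,155,240,245,6,"o1.png"); lines(s,L(b,.12,.066,0,.034),235,150,300,200,10,"o2.png")
lines(t,L(r,.156,.056,0,.028),405,145,470,240,6,"o3.png"); lines(s,L(r,.156,.056,0,.028),330,280,415,350,8,"o4.png")
ims=[cv2.imread(f"pics/o{i}.png") for i in(1,2,3,4)]
ims=[cv2.resize(i,(400,300)) if 0 else cv2.copyMakeBorder(i,0,600-i.shape[0],0,0,0) for i in ims]
cv2.imwrite("pics/oo1.png",np.hstack([ims[0],ims[2]])) if 0 else cv2.imwrite("pics/oo1.png",np.hstack([ims[0],ims[2]])[:, :800])
E
```

```text
block side [0.54441298 0.13374196 0.19847912] 0.9751145158668351
block top [0.54435598 0.13305505 0.19785468] 0.737943092331335
tray side [ 0.56410519 -0.36555095  0.09360475] 1.3455739934962594
tray top [ 0.56392607 -0.36184277  0.0807014 ] 1.2929580018495415
```

View pics/oo1.png

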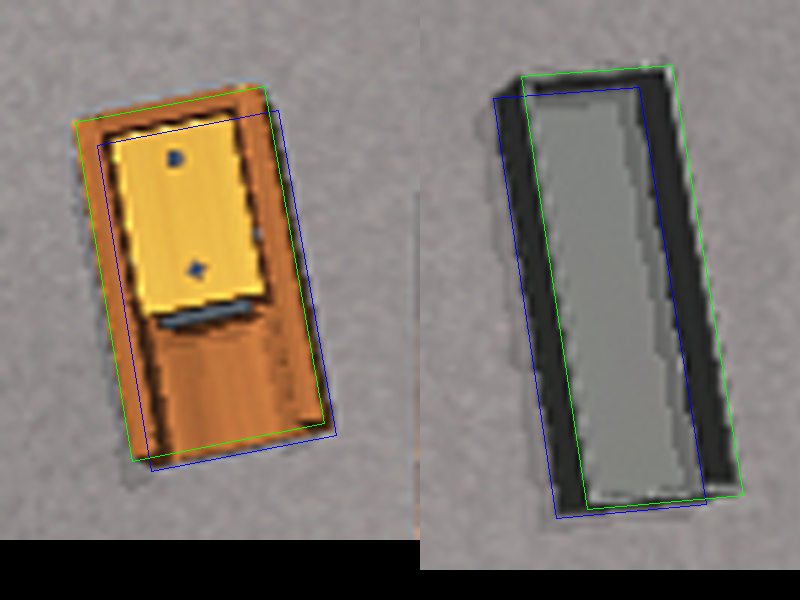

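View pics/o2.png

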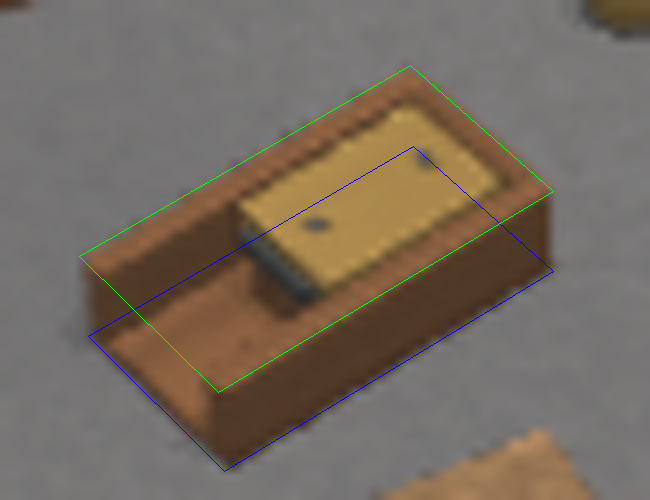

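View pics/o4.png

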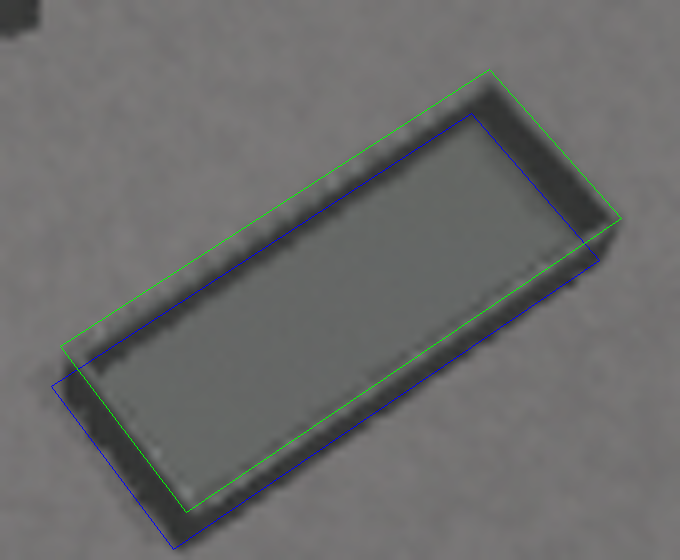

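```bash
cat >> h.py <<'E'
def yawdown(yaw):
    # tool x down, tool y at heading yaw (world), z = x cross y
    x=np.array([0,0,-1.]); y=np.array([np.cos(yaw),np.sin(yaw),0]); return np.c_[x,y,np.cross(x,y)]
def delta(pos,Rm,tpos,tR):
    d=Rm.T@(np.asarray(tpos)-pos)*1000; r=np.degrees(R.from_matrix(Rm.T@tR).as_rotvec()); return d,r
def cur():
    o=arm.get_obs(); return o,o["eef_pos"],rot(o["tcp_rot"]).as_matrix()
E
python3 - <<'E'
from h import *
o,p,Rm=cur(); print(o['t'],Rm.round(3))
b=[.5444,.1334,.198]
for off in(np.pi/2,-np.pi/2):
    T=yawdown(b[2]+off); 
    for z in(.10,.04):
        tp=place(b,[[-.018,0,z]])[0]; print(tp,[x.round(1) for x in delta(p,Rm,tp,T)])
t=vision.capture("top")
print(unproj(t,[[240,187],[301,187],[302,257],[240,257]],.003).round(4))
E
```

```text
0.3 [[-0.     0.449  0.893]
 [-0.001  0.893 -0.449]
 [-1.    -0.001 -0.   ]]
[0.52675168 0.12985924 0.1       ] [array([ 131.1, -272.1,  412.3]), array([-38.,  -0.,   0.])]
[0.52675168 0.12985924 0.04      ] [array([ 191.1, -272.1,  412.3]), array([-38.,  -0.,   0.])]
[0.52675168 0.12985924 0.1       ] [array([ 131.1, -272.1,  412.3]), array([142.,   0.,   0.])]
[0.52675168 0.12985924 0.04      ] [array([ 191.1, -272.1,  412.3]), array([142.,   0.,   0.])]
[[ 0.5779  0.0597  0.003 ]
 [ 0.5783 -0.0714  0.003 ]
 [ 0.4286 -0.0719  0.003 ]
 [ 0.4287  0.0575  0.003 ]]
```

drive_tool:
  series:
    - [0,-34,51.5,0,0,0]
    - [0,-34,51.5,0,0,0]
    - [0,-34,51.5,0,0,0]
    - [0,-34,51.5,0,0,0]
    - [0,-34,51.5,0,0,0]
    - [0,-34,51.5,0,0,0]
    - [0,-34,51.5,0,0,0]
    - [0,-34,51.5,0,0,0]
  fingers: 0

```text
t: 1.35
eef_pos: [0.5275, 0.1286, 0.2316]
tcp_rot: [0.688, 0.163, 0.688, -0.163]
ft_force: [1.4, 1.0, -0.1]
width: -0.002
```

drive_tool:
  series:
    - [20,0,0,-9.5,0,0]
    - [40,0,0,-9.5,0,0]
    - [40,0,0,-9.5,0,0]
    - [31,0,0,-9.5,0,0]
    - [0,0,0,0,0,0]
    - [0,0,0,0,0,0]

```text
t: 2.1
eef_pos: [0.5274, 0.1305, 0.1014]
tcp_rot: [0.704, -0.068, 0.703, 0.069]
ft_force: [0.3, 0.4, -0.1]
width: -0.002
```

Run:
```python
from h import *
o,p,Rm=cur(); print(o['t'],p,o['joint_positions'].round(2),o['ft_force'])
b=[.5444,.1334,.198]
T=yawdown(b[2]+np.pi/2)
tp=place(b,[[-.018,0,.05]])[0]; print(tp,[x.round(2) for x in delta(p,Rm,tp,T)])
t=vision.capture("top");crop(t,150,110,300,260,5,"t1.png");
t=vision.capture("side");crop(t,200,90,320,210,5,"s1.png")
```

```text
2.1 [0.52735439 0.13054879 0.10136981] [-0.1   0.53 -0.28  1.89  0.21  0.75  1.27] [ 0.26996947  0.39972708 -0.05279596]
[0.52675168 0.12985924 0.05      ] [array([51.37, -0.57, -0.79]), array([-0.24,  0.08, -0.01])]
```

View pics/s1.png

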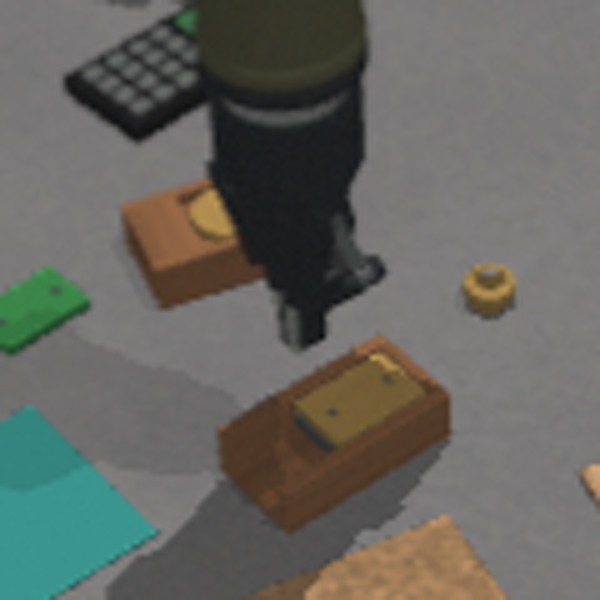

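drive_tool:
  series:
    - [30,-0.6,-0.8,0,0,0]
    - [25,0,0,0,0,0]
    - [8,0,0,0,0,0]
    - [0,0,0,0,0,0]
    - [3,0,0,0,0,0]
    - [0,0,0,0,0,0]

```text
t: 2.95
eef_pos: [0.5264, 0.1296, 0.0349]
tcp_rot: [0.704, -0.07, 0.703, 0.07]
ft_force: [0.2, -0.3, 0.4]
width: 0.0
```

drive_tool:
  series:
    - [2,0,0,0,0,0]
    - [0,0,0,0,0,0]

```text
t: 3.2
eef_pos: [0.5259, 0.1295, 0.0325]
tcp_rot: [0.704, -0.07, 0.704, 0.07]
ft_force: [-1.5, -0.5, 3.2]
width: -0.004
```

drive_tool:
  series:
    - [2,0,0,0,0,0]
    - [0,0,0,0,0,0]

```text
t: 3.45
eef_pos: [0.5252, 0.1294, 0.03]
tcp_rot: [0.703, -0.07, 0.704, 0.07]
ft_force: [-3.5, -0.8, 3.9]
width: -0.003
```

drive_tool:
  series:
    - [2,0,0,0,0,0]
    - [0,0,0,0,0,0]

```text
t: 3.7
eef_pos: [0.5251, 0.1293, 0.0278]
tcp_rot: [0.703, -0.07, 0.704, 0.07]
ft_force: [-4.8, -0.5, 2.7]
width: -0.0
```

drive_tool:
  series:
    - [2,0,0,0,0,0]
    - [0,0,0,0,0,0]

```text
t: 3.95
eef_pos: [0.5253, 0.1293, 0.0259]
tcp_rot: [0.703, -0.07, 0.704, 0.07]
ft_force: [-4.6, -1.2, 2.3]
width: 0.001
```

Run:
```python
from h import *
t=vision.capture("side");crop(t,220,130,320,210,7,"s2.png")
```

```text
(no output)
```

View pics/s2.png

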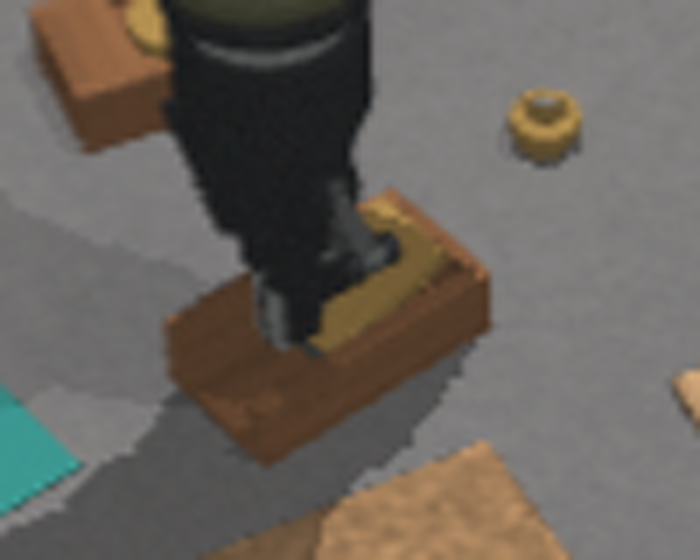

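drive_tool:
  series:
    - [-12,0,0,0,0,0]
    - [-40,0,0,0,0,0]
    - [0,0,-60,0,0,0]
    - [0,0,0,0,0,0]

```text
t: 4.5
eef_pos: [0.4626, 0.1163, 0.0789]
tcp_rot: [0.702, -0.071, 0.705, 0.069]
ft_force: [1.0, 0.6, 0.1]
width: 0.001
```

Run:
```python
from h import *
t=vision.capture("side");crop(t,220,130,320,210,7,"s3.png")
t=vision.capture("top");crop(t,160,150,250,240,6,"t3.png")
o,p,Rm=cur();print(p,place([.5444,.1334,.198],[[-.07,0,.08]]))
```

```text
[0.46823842 0.11802215 0.07941408] [[0.47576766 0.11963038 0.08      ]]
```

View pics/s3.png

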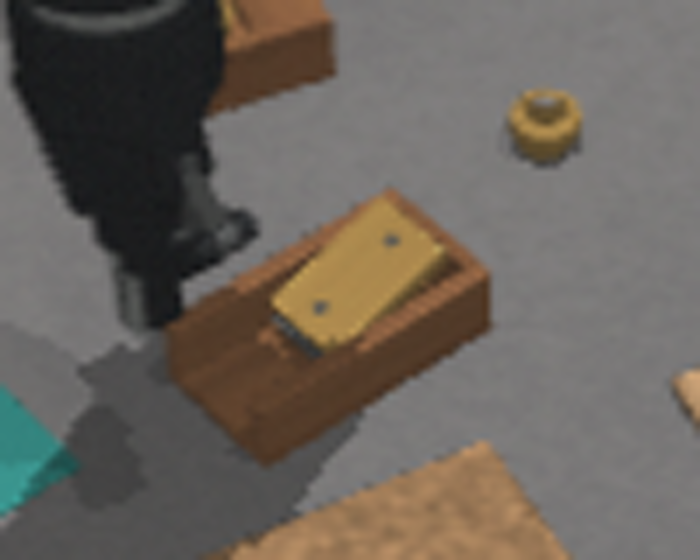

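View pics/t3.png

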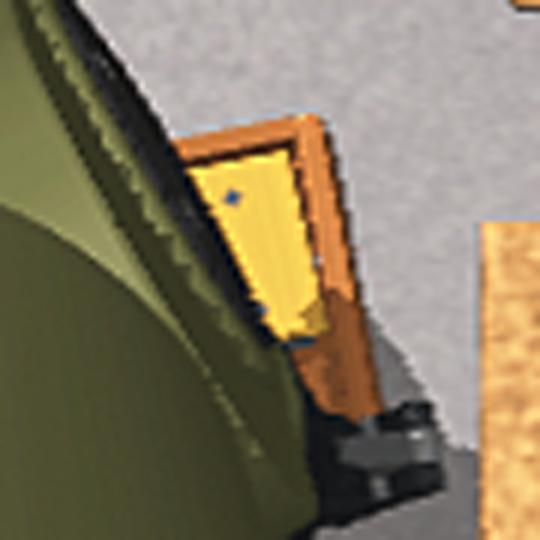

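```bash
cat >> h.py <<'E'
B=np.array([.5444,.1334,.198])
def tipped(th,P):
    # P in plate frame (underside centre) -> world, plate on rocker
    P=np.asarray(P,float); x=P[:,0]+.009; z=P[:,2]+.0025
    c,s=np.cos(th),np.sin(th)
    return place(B,np.c_[.010+c*x-s*z,P[:,1],.0235+s*x+c*z])
E
python3 - <<'E'
from ov import *
s=vision.capture("side")
uv=np.array([[390,192],[452,247],[325,350],[272,300]])/7-.5+[220,130]
P=box(.064,.042,.008)
r=least_squares(lambda q:(proj(s,tipped(q[0],P)+[q[1],q[2],0])-uv).ravel(),[.2,0,0]);print(r.x,r.fun.round(2))
lines(s,[(tipped(a,P)+[0*r.x[1],0*r.x[2],0],col) for a,col in((r.x[0],(0,0,255)),(.45,(255,0,0)))],220,130,320,210,7,"o5.png")
E
```

```text
[0.31321968 0.00193497 0.00099102] [-0.61  0.14 -0.35  0.35  1.13  0.38 -0.19 -0.86]
```

View pics/o5.png

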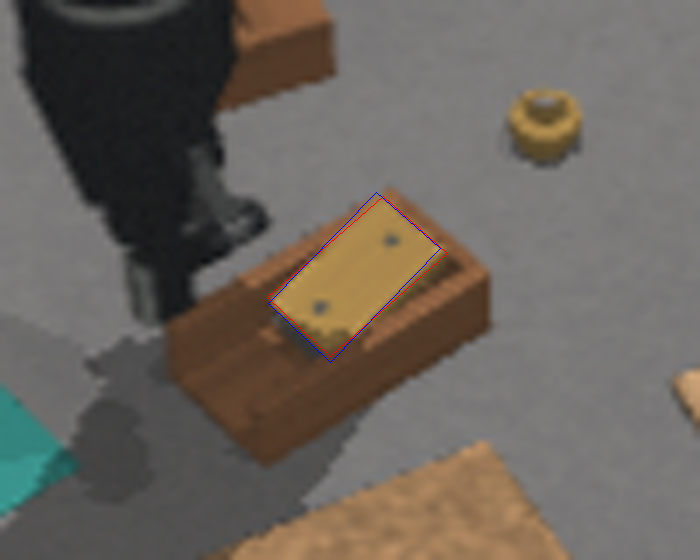

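Run:
```python
from h import *
o,p,Rm=cur();T=yawdown(B[2]+np.pi/2);tp=place(B,[[-.010,0,.045]])[0]
print(o['t'],p,[x.round(2) for x in delta(p,Rm,tp,T)])
```

```text
4.65 [0.46905774 0.1183324  0.07924672] [array([ 3.449e+01, -1.000e-02,  6.671e+01]), array([-0.04,  0.21, -0.02])]
```

drive_tool:
  series:
    - [0,0,60,0,0,0]
    - [0,0,6,0,0,0]
    - [20,0,0,0,0,0]
    - [14,0,0,0,0,0]
    - [6,0,0,0,0,0]
    - [0,0,0,0,0,0]
    - [0,0,0,0,0,0]

```text
t: 5.52
eef_pos: [0.5322, 0.1309, 0.0388]
tcp_rot: [0.704, -0.07, 0.703, 0.07]
ft_force: [0.4, -0.6, -0.3]
width: -0.001
```

Run:
```python
from h import *
o,p,Rm=cur();T=yawdown(B[2]+np.pi/2);tp=place(B,[[-.010,0,.038]])[0]
print(o['t'],p,[x.round(2) for x in delta(p,Rm,tp,T)])
```

```text
5.525 [0.53219808 0.13086648 0.03875235] [array([0.75, 0.09, 2.46]), array([-0.03,  0.04, -0.  ])]
```

drive_tool:
  series:
    - [4,0,2,0,0,0]
    - [4,0,0,0,0,0]
    - [0,0,0,0,0,0]

```text
t: 5.9
eef_pos: [0.5336, 0.1311, 0.0299]
tcp_rot: [0.703, -0.07, 0.704, 0.07]
ft_force: [-0.2, 0.2, 1.2]
width: -0.003
```

drive_tool:
  series:
    - [2,0,0,0,0,0]
    - [0,0,0,0,0,0]

```text
t: 6.15
eef_pos: [0.5335, 0.1311, 0.0284]
tcp_rot: [0.704, -0.07, 0.704, 0.07]
ft_force: [-1.3, -0.2, 2.3]
width: 0.002
```

drive_tool:
  series:
    - [2,0,0,0,0,0]
    - [0,0,0,0,0,0]

```text
t: 6.4
eef_pos: [0.5336, 0.1311, 0.0276]
tcp_rot: [0.704, -0.07, 0.704, 0.07]
ft_force: [-5.1, -1.3, 17.0]
width: -0.004
```

drive_tool:
  series:
    - [-10,0,0,0,0,0]
    - [-45,0,0,0,0,0]
    - [-20,0,20,0,-8,0]
    - [0,0,20,0,-9,0]
    - [0,0,0,0,-8.8,0]
    - [0,0,0,0,0,0]
    - [0,0,0,0,0,0]
  fingers: 0.6
  force: 80

```text
t: 7.28
eef_pos: [0.5786, 0.1262, 0.1038]
tcp_rot: [0.816, -0.065, 0.571, 0.064]
ft_force: [-0.4, -0.3, 0.2]
width: 0.599
```

```bash
cat >> h.py <<'E'
def tipR(th):
    px=np.array([np.cos(th)*np.cos(B[2]),np.cos(th)*np.sin(B[2]),np.sin(th)]); yb=np.array([-np.sin(B[2]),np.cos(B[2]),0])
    n=np.cross(px,yb); return np.c_[-n,yb,px]
E
python3 - <<'E'
from ov import *
o,p,Rm=cur();th=.45;T=tipR(th)
for z in(.05,-.0015):
  tp=tipped(th,[[.026,0,z]])[0]
  print(o['t'],p,o['width'],tp,[x.round(2) for x in delta(p,Rm,tp,T)])
s=vision.capture("side")
P=box(.064,.042,.008)
lines(s,[(tipped(a,P),col) for a,col in((.45,(255,0,0)),)],200,90,320,210,5,"o6.png")
E
```

```text
7.275 [0.57863043 0.12624082 0.10384979] 0.5985232957298636 [0.56271499 0.13707451 0.08599727] [array([ 11.68,  14.1 , -18.82]), array([-0.23, -5.91,  2.21])]
7.275 [0.57863043 0.12624082 0.10384979] 0.5985232957298636 [0.58467805 0.14148093 0.03962424] [array([ 62.86,  16.09, -13.52]), array([-0.23, -5.91,  2.21])]
```

View pics/o6.png

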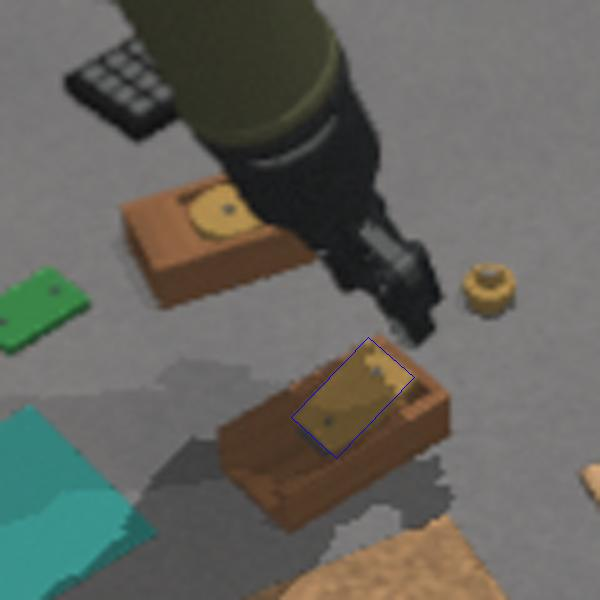

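Run:
```python
from h import *
o,p,Rm=cur();print(o['joint_positions'].round(3),o['joint_velocities'].round(3)); print(Rm.round(3))
```

```text
[-0.162  0.47  -0.196  2.091  0.609  0.298  0.874] [-0.001  0.002  0.001  0.002  0.023 -0.004 -0.026]
[[ 0.341 -0.178  0.923]
 [ 0.029  0.983  0.179]
 [-0.94  -0.034  0.34 ]]
```

Run:
```python
from h import *
o,p,Rm=cur();th=.45;T=tipR(.33)
tp=tipped(th,[[.026,0,-.0015]])[0]
for k in(.04,0):
  q=tp-T[:,0]*k; print([x.round(2) for x in delta(p,Rm,q,T)])
print(T[:,0])
```

```text
[array([ 22.82,  14.6 , -12.98]), array([-0.38,  0.98,  2.2 ])]
[array([ 62.79,  16.13, -13.67]), array([-0.38,  0.98,  2.2 ])]
[ 0.31771186  0.06374212 -0.94604234]
```

drive_tool:
  series:
    - [0,14.6,-13,0,0,0]
    - [22,0,0,0,1,2.2]
    - [0,0,0,0,0,0]
    - [0,0,0,0,0,0]

```text
t: 7.82
eef_pos: [0.5715, 0.1381, 0.0783]
tcp_rot: [0.81, -0.055, 0.579, 0.078]
ft_force: [-0.1, -0.5, 0.1]
width: 0.602
```

Run:
```python
from ov import *
o,p,Rm=cur();th=.45;T=tipR(.33)
print(o['joint_positions'].round(3))
tp=tipped(th,[[.026,0,-.0015]])[0]
for k in(.04,0):
  q=tp-T[:,0]*k; print([x.round(2) for x in delta(p,Rm,q,T)])
s=vision.capture("side")
P=box(.064,.042,.008)
lines(s,[(tipped(a,P),col) for a,col in((.45,(255,0,0)),)],200,90,320,210,5,"o6.png")
s=vision.capture("top");crop(s,160,150,250,240,6,"t3.png")
```

```text
[-0.158  0.511 -0.204  2.111  0.622  0.243  0.857]
[array([1.  , 0.74, 0.3 ]), array([-0.42,  0.01,  0.09])]
[array([41.  ,  0.81,  0.29]), array([-0.42,  0.01,  0.09])]
```

View pics/o6.png

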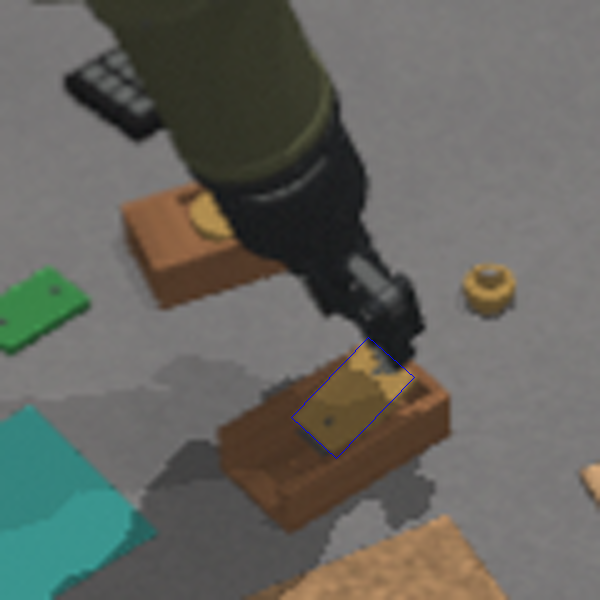

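View pics/t3.png

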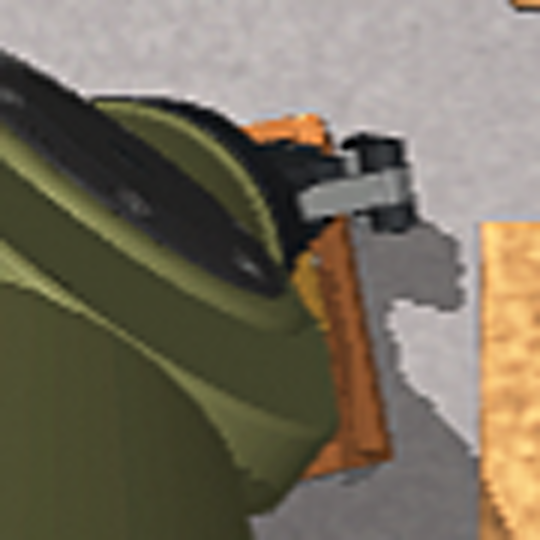

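drive_tool:
  series:
    - [15,0.8,0.3,0,0,0]
    - [12,0,0,0,0,0]
    - [0,0,0,0,0,0]
    - [0,0,0,0,0,0]

```text
t: 8.43
eef_pos: [0.5798, 0.1411, 0.0525]
tcp_rot: [0.81, -0.055, 0.579, 0.078]
ft_force: [-0.5, -0.8, 0.1]
width: 0.602
```

Run:
```python
from ov import *
o,p,Rm=cur();th=.45
print(o['joint_positions'].round(3))
tp=tipped(th,[[.026,0,-.0015]])[0]
for a in (.33,.28):
 T=tipR(a); print([x.round(2) for x in delta(p,Rm,tp,T)])
```

```text
[-0.195  0.563 -0.154  2.111  0.7    0.186  0.779]
[array([13.77, -0.58,  0.37]), array([-0.33, -0.  ,  0.06])]
[array([13.77, -0.58,  0.37]), array([-0.34,  2.86,  0.05])]
```

drive_tool:
  series:
    - [0,-0.5,0.4,0,2.9,0]
    - [6,0,0,0,0,0]
    - [4,0,0,0,0,0]
    - [2,0,0,0,0,0]
    - [0,0,0,0,0,0]
    - [0,0,0,0,0,0]

```text
t: 9.18
eef_pos: [0.5836, 0.1414, 0.0413]
tcp_rot: [0.795, -0.057, 0.599, 0.077]
ft_force: [-0.5, -0.4, -0.0]
width: 0.603
```

Run:
```python
from ov import *
o,p,Rm=cur();th=.45
print(o['joint_positions'].round(3))
tp=tipped(th,[[.026,0,-.0015]])[0]
T=tipR(.28); print([x.round(2) for x in delta(p,Rm,tp,T)])
s=vision.capture("side");crop(s,240,130,310,200,8,"s4.png")
```

```text
[-0.13   0.597 -0.246  2.062  0.677  0.274  0.814]
[array([ 1.94, -0.09,  0.62]), array([-0.33, -0.01,  0.04])]
```

View pics/s4.png

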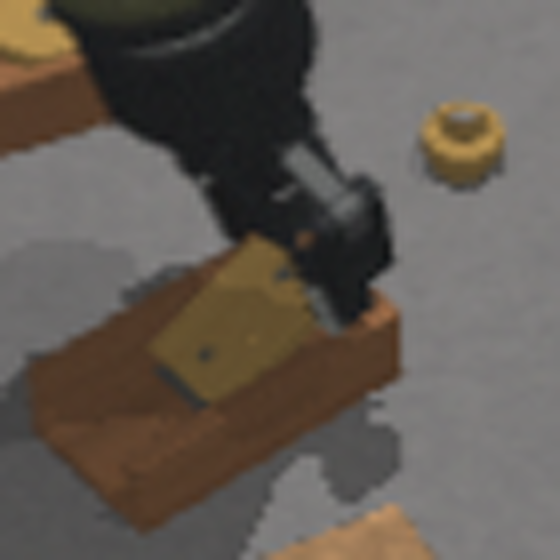

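Good alignment; the near finger straddles the raised end. Last 1.5 mm down, then close.

drive_tool:
  series:
    - [1.5,0,0.5,0,0,0]
    - [0,0,0,0,0,0]

```text
t: 9.48
eef_pos: [0.5846, 0.1413, 0.0399]
tcp_rot: [0.795, -0.057, 0.599, 0.077]
ft_force: [-0.9, 0.8, -0.4]
width: 0.6
```

drive_tool:
  series:
    - [0,0,0,0,0,0]
    - [0,0,0,0,0,0]
    - [0,0,0,0,0,0]
    - [0,0,0,0,0,0]
  fingers: 0
  force: 80

```text
t: 9.98
eef_pos: [0.5847, 0.1413, 0.0401]
tcp_rot: [0.795, -0.057, 0.599, 0.077]
ft_force: [-0.2, -0.7, 2.3]
width: 0.452
```

Run:
```python
from h import *
o,p,Rm=cur(); print((Rm.T@np.array([0,0,1.])).round(3),o['joint_positions'].round(2))
```

```text
[-0.961  0.001  0.276] [-0.13  0.6  -0.24  2.06  0.68  0.27  0.81]
```

drive_tool:
  series:
    - [-9.6,0,2.8,0,0,0]
    - [-19.2,0,5.5,0,0,0]
    - [-28.8,0,8.3,0,0,0]
    - [-28.8,0,8.3,0,0,0]
    - [0,0,0,0,0,0]

```text
t: 10.6
eef_pos: [0.5857, 0.1414, 0.1324]
tcp_rot: [0.796, -0.057, 0.597, 0.077]
ft_force: [-0.3, -0.3, -2.5]
width: 0.454
```

Run:
```python
from ov import *
o,p,Rm=cur(); print(o['joint_positions'].round(2),o['width'])
s=vision.capture("side");crop(s,220,90,330,200,6,"s5.png")
```

```text
[ 0.02  0.48 -0.46  1.97  0.53  0.51  0.96] 0.4544286510789449
```

View pics/s5.png

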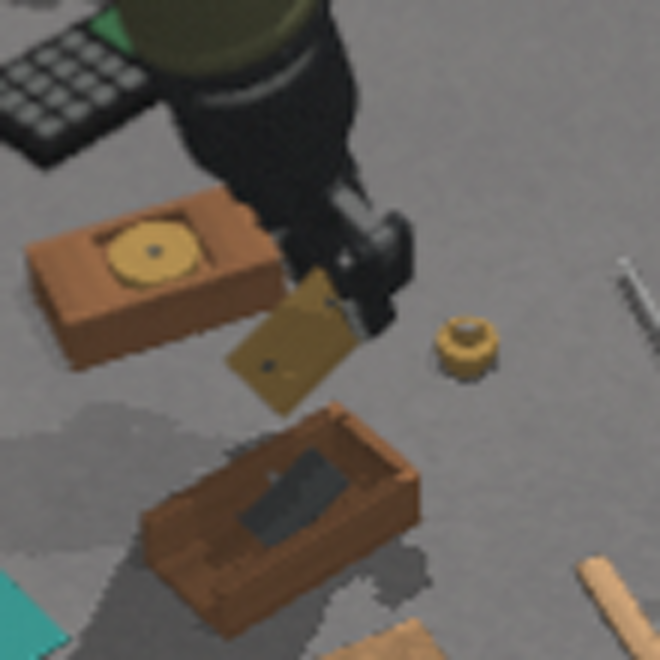

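```bash
cat >> h.py <<'E'
def layT(center,yaw,tilt,z,gx=.0265,gz=-.0015):
    px=np.array([np.cos(yaw),np.sin(yaw),0.]); 
    tp=np.r_[center,0]+px*gx+np.array([0,0,z+gz])
    d=yaw-B[2]; T=R.from_rotvec([0,0,d]).as_matrix()@tipR(tilt); return tp,T
E
python3 - <<'E'
from ov import *
o,p,Rm=cur()
tp,T=layT([.503,-.0065],.198,-.17,.07); print(p,tp); print([x.round(2) for x in delta(p,Rm,tp,T)])
E
```

```text
[0.58487504 0.14088794 0.13071368] [ 0.52898224 -0.00128722  0.0685    ]
[array([  36.94, -129.04,  -95.88]), array([-0.4 , 25.84, -0.04])]
```

drive_tool:
  series:
    - [0,-43,-32,0,0,0]
    - [0,-43,-32,0,0,0]
    - [0,-43,-32,0,0,0]
    - [12,0,0,0,8.6,0]
    - [12,0,0,0,8.6,0]
    - [0,0,0,0,8.6,0]
    - [0,0,0,0,0,0]
    - [0,0,0,0,0,0]

```text
t: 11.65
eef_pos: [0.5225, -0.002, 0.0788]
tcp_rot: [0.641, -0.073, 0.761, 0.062]
ft_force: [-0.5, 0.4, -2.8]
width: 0.455
```

Run:
```python
from ov import *
o,p,Rm=cur()
tp,T=layT([.503,-.0065],.198,-.17,.03); print(p,tp,o['joint_positions'].round(2)); print([x.round(2) for x in delta(p,Rm,tp,T)])
s=vision.capture("side");crop(s,220,130,340,250,5,"s6.png")
```

```text
[ 0.52249574 -0.00201666  0.07875272] [ 0.52898224 -0.00128722  0.0285    ] [ 0.3   0.66 -0.57  1.81  0.41  0.98  1.29]
[array([48.42, -0.58, 14.93]), array([-0.31, -0.01, -0.12])]
```

View pics/s6.png

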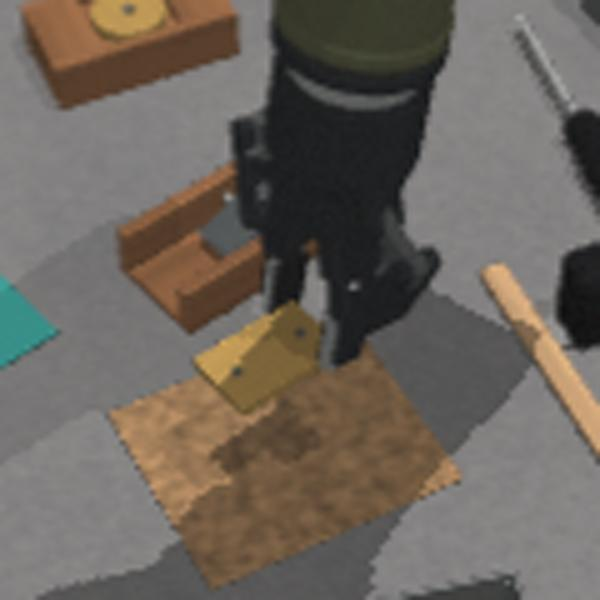

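drive_tool:
  series:
    - [24,-0.5,7.5,0,0,0]
    - [24,0,7.5,0,0,0]
    - [10,0,1.7,0,0,0]
    - [0,0,0,0,0,0]
    - [0,0,0,0,0,0]

```text
t: 12.32
eef_pos: [0.5303, -0.0012, 0.0208]
tcp_rot: [0.642, -0.073, 0.761, 0.062]
ft_force: [0.4, 0.3, -2.2]
width: 0.452
```

Run:
```python
from ov import *
o,p,Rm=cur()
tp,T=layT([.503,-.0065],.198,-.17,.006); print(p,tp,o['joint_positions'].round(2)); print([x.round(2) for x in delta(p,Rm,tp,T)])
s=vision.capture("side");crop(s,230,170,320,260,6,"s6.png")
```

```text
[ 0.53027801 -0.00116715  0.02075411] [ 0.52898224 -0.00128722  0.0045    ] [ 0.27  0.74 -0.53  1.83  0.47  0.88  1.25]
[array([16.24,  0.12,  1.46]), array([-0.34,  0.05, -0.1 ])]
```

View pics/s6.png

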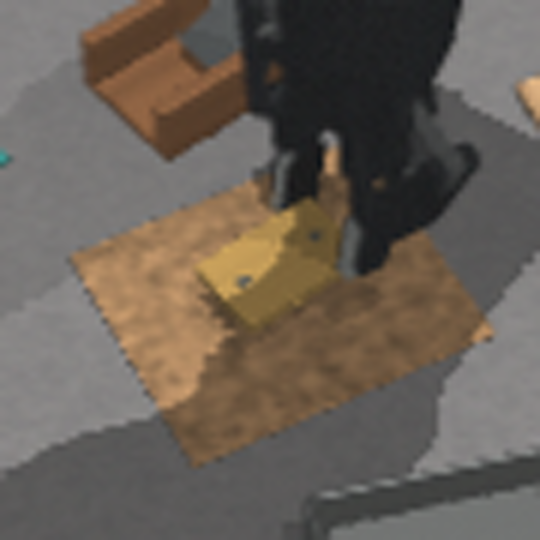

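drive_tool:
  series:
    - [8,0,1,0,0,0]
    - [4,0,0.5,0,0,0]
    - [0,0,0,0,0,0]

```text
t: 12.75
eef_pos: [0.5291, -0.0013, 0.0073]
tcp_rot: [0.641, -0.073, 0.762, 0.062]
ft_force: [-0.1, 0.0, -2.3]
width: 0.454
```

drive_tool:
  series:
    - [2,0,0.3,0,0,0]
    - [0,0,0,0,0,0]

```text
t: 13.0
eef_pos: [0.5294, -0.0012, 0.0056]
tcp_rot: [0.641, -0.073, 0.761, 0.062]
ft_force: [0.4, -0.0, -2.2]
width: 0.455
```

drive_tool:
  series:
    - [1,0,0.2,0,0,0]
    - [0,0,0,0,0,0]

```text
t: 13.25
eef_pos: [0.5294, -0.0013, 0.0047]
tcp_rot: [0.641, -0.073, 0.761, 0.062]
ft_force: [0.8, -0.0, -2.3]
width: 0.457
```

drive_tool:
  series:
    - [1,0,0.2,0,0,0]
    - [0,0,0,0,0,0]

```text
t: 13.5
eef_pos: [0.5295, -0.0013, 0.0036]
tcp_rot: [0.641, -0.073, 0.761, 0.062]
ft_force: [1.2, 0.3, -2.1]
width: 0.46
```

drive_tool:
  series:
    - [1,0,0.2,0,0,0]
    - [0,0,0,0,0,0]

```text
t: 13.75
eef_pos: [0.5296, -0.0012, 0.0032]
tcp_rot: [0.641, -0.073, 0.761, 0.062]
ft_force: [-1.2, 0.8, 4.5]
width: 0.455
```

Run:
```python
from ov import *
s=vision.capture("side");crop(s,240,180,310,250,8,"s7.png")
```

```text
(no output)
```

View pics/s7.png

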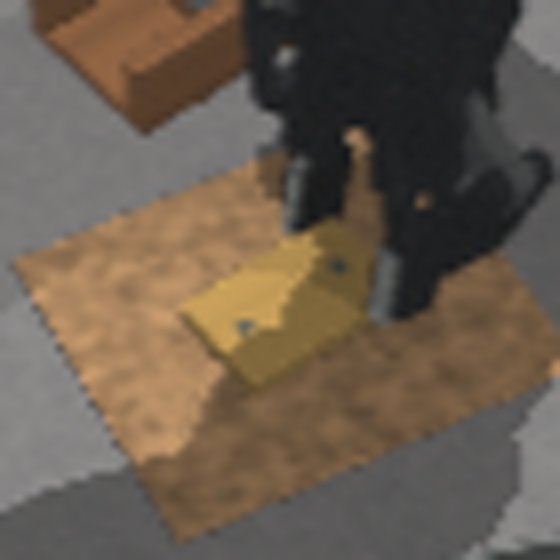

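drive_tool:
  series:
    - [0,0,0,0,0,0]
    - [0,0,0,0,0,0]
    - [0,0,0,0,0,0]
  fingers: 0.65

```text
t: 14.18
eef_pos: [0.5295, -0.0013, 0.0025]
tcp_rot: [0.641, -0.073, 0.761, 0.062]
ft_force: [0.2, 0.2, -0.8]
width: 0.65
```

drive_tool:
  series:
    - [-25,0,0,0,0,0]
    - [-50,0,0,0,0,0]
    - [-45,0,0,0,-10,0]
    - [0,0,-50,0,0,0]
    - [0,0,-50,0,0,0]
    - [0,0,-50,0,0,0]
    - [0,0,0,0,0,0]
  fingers: 1

```text
t: 15.05
eef_pos: [0.3981, -0.0274, 0.1202]
tcp_rot: [0.704, -0.068, 0.704, 0.067]
ft_force: [0.5, -0.5, -0.0]
width: 0.998
```

Run:
```python
from ov import *
o,p,Rm=cur();print(p,o['joint_positions'].round(2))
t=vision.capture("side");crop(t,235,180,315,250,8,"s8.png")
t=vision.capture("top");crop(t,230,180,310,270,6,"t8.png");cv2.imwrite("pics/t8f.png",t["pixels"])
```

```text
[ 0.39808405 -0.02737245  0.12018772] [ 0.5   0.37 -0.66  2.21  0.36  0.67  1.35]
```

View pics/s8.png

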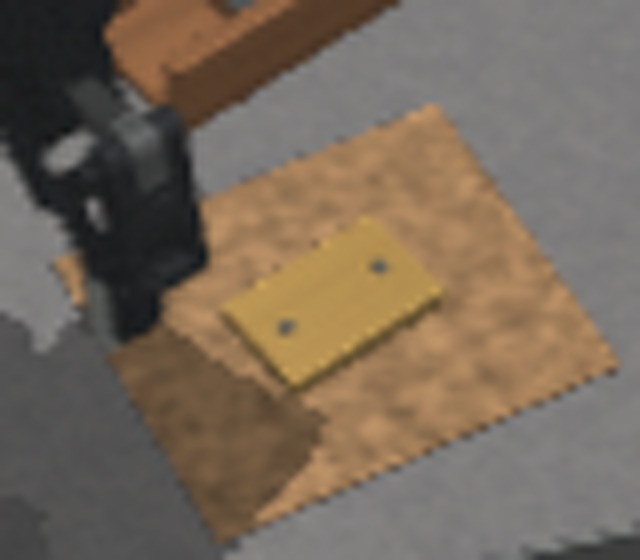

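View pics/t8.png

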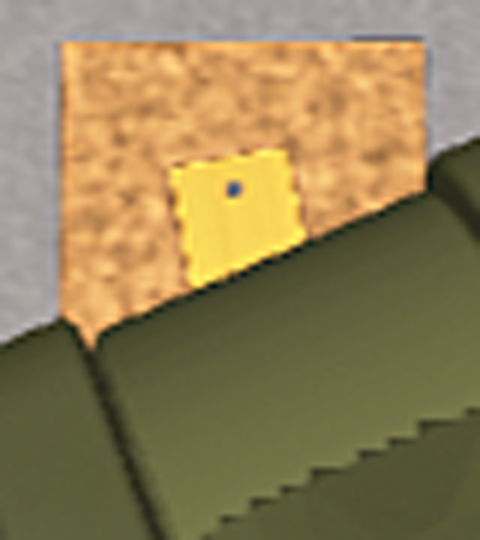

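```bash
cat > tr.py <<'E'
from ov import *
def g(a,o,k): return np.array(a,float)/k-.5+np.array(o)
def jfit(items,p0):
    f=lambda p:np.concatenate([(proj(c,place(p,P))-uv).ravel() for c,uv,P in items])
    r=least_squares(f,p0,loss='soft_l1'); return r.x,f(r.x).reshape(-1,2).round(1)
E
python3 - <<'E'
from tr import *
t=vision.capture("top"); s=vision.capture("side")
P=box(.064,.042,.011)
us=g([[368,215],[442,292],[297,388],[222,312]],(235,180),8); ut=g([[170,165],[287,148]],(230,180),6)
ps,e=jfit([(s,us,P)],[.5,0,.2]);print("plate side",ps,np.abs(e).max())
pj,e=jfit([(s,us,P),(t,ut,P[:2])],[.5,0,.2]);print("plate joint",pj,e.tolist())
T2=box(.156,.056,.028);T0=box(.156,.056,0)
st=[(s,g([[490,85],[615,220],[192,505],[75,358]],(330,280),8),T2),(s,g([[602,258],[182,548],[70,390]],(330,280),8),T0[1:])]
tt=[(t,g([[103,80],[248,67],[318,488],[165,505]],(405,145),6),T2),(t,g([[75,100],[135,515]],(405,145),6),T0[[0,3]])]
for n,it in(("side",st),("top",tt),("both",st+tt)):
    r,e=jfit(it,[.56,-.36,.09]);print(n,r.round(4),e.tolist())
E
```

```text
plate side [ 0.50331738 -0.00815071  0.20350623] 0.5
plate joint [ 0.50401794 -0.00707475  0.20504618] [[-0.0, -0.3], [0.6, -0.6], [0.0, -0.2], [-0.3, -0.5], [0.4, 1.0], [0.4, -0.2]]
side [ 0.5651 -0.365   0.0976] [[0.3, -2.0], [1.3, -0.3], [0.3, 1.4], [-1.1, -0.9], [0.2, 0.2], [-0.0, 0.6], [-1.6, 0.1]]
top [ 0.5643 -0.3633  0.0842] [[-0.4, -0.8], [0.6, -0.5], [0.4, 1.0], [0.1, 0.5], [-0.5, -0.5], [-0.2, 0.3]]
both [ 0.5649 -0.3641  0.0922] [[0.2, -2.1], [1.1, -0.4], [-0.2, 1.0], [-1.4, -1.3], [0.0, 0.1], [-0.5, 0.2], [-2.0, -0.4], [-0.3, -0.9], [0.7, -0.8], [1.1, 0.7], [0.8, 0.3], [-0.4, -0.6], [0.5, 0.1]]
```

drive_tool:
  series:
    - [0,0,50,0,0,0]
    - [0,0,50,0,0,0]
    - [0,0,5,10,0,0]
    - [0,0,0,10,0,0]
    - [0,0,0,10,0,0]
    - [0,0,0,10,0,0]
    - [0,0,0,10,0,0]
    - [0,0,0,10,0,0]
  fingers: 1

```text
t: 16.25
eef_pos: [0.5065, -0.0054, 0.1204]
tcp_rot: [0.644, 0.296, 0.642, -0.294]
ft_force: [-0.5, -0.3, -0.2]
width: 1.003
```

drive_tool:
  series:
    - [0,0,0,10,0,0]
    - [0,0,0,10,0,0]
    - [0,0,0,9.5,0,0]
    - [0,0,0,0,0,0]
    - [0,0,0,0,0,0]

```text
t: 16.88
eef_pos: [0.5058, -0.0056, 0.1205]
tcp_rot: [0.549, 0.448, 0.548, -0.445]
ft_force: [0.7, 0.6, -1.1]
width: 1.001
```

Run:
```python
from tr import *
o,p,Rm=cur();print(o['t'],p,o['joint_positions'].round(2))
T=yawdown(.204); tp=np.array([.5037,-.0076,.04]); print([x.round(2) for x in delta(p,Rm,tp,T)])
s=vision.capture("side");crop(s,230,140,330,250,5,"s9.png")
```

```text
16.875 [ 0.50584764 -0.0056205   0.12050792] [ 0.09  0.45 -0.18  1.97  0.11  0.73  0.05]
[array([80.5 , -2.82,  1.59]), array([ 0.05, -0.06, -0.22])]
```

View pics/s9.png

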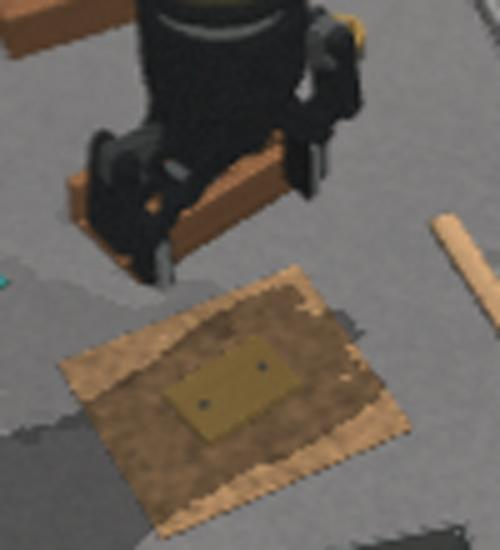

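drive_tool:
  series:
    - [40,-2.8,1.6,0,0,0]
    - [40,0,0,0,0,0]
    - [25,0,0,0,0,0]
    - [8,0,0,0,0,0]
    - [0,0,0,0,0,0]
    - [0,0,0,0,0,0]
  fingers: 0.9

```text
t: 17.68
eef_pos: [0.5041, -0.008, 0.0087]
tcp_rot: [0.549, 0.449, 0.547, -0.446]
ft_force: [-0.2, -0.5, 0.1]
width: 0.902
```

Run:
```python
from tr import *
o,p,Rm=cur();print(o['t'],p,o['ft_force'].round(1))
T=yawdown(.204); tp=np.array([.5037,-.0076,.0]); print([x.round(2) for x in delta(p,Rm,tp,T)])
s=vision.capture("side");crop(s,240,170,310,240,8,"s9.png")
```

```text
17.675 [ 0.50408093 -0.00799375  0.00867687] [-0.2 -0.5  0.1]
[array([ 8.68, -0.34, -0.45]), array([-0.18, -0.04, -0.32])]
```

View pics/s9.png

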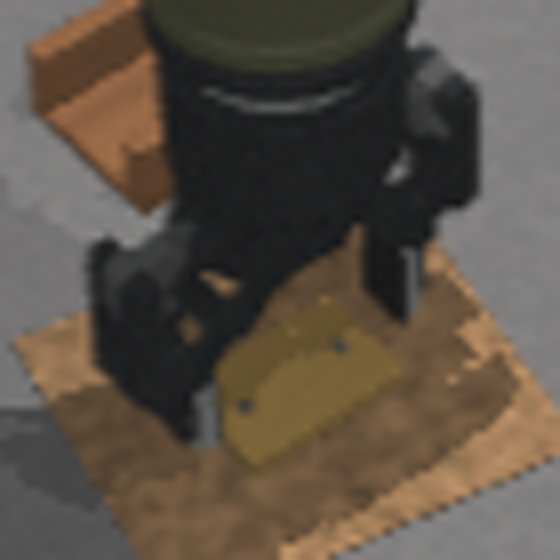

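drive_tool:
  series:
    - [5,-0.3,-0.4,0,0,0]
    - [4,0,0,0,0,0]
    - [0,0,0,0,0,0]
  fingers: 0.85

```text
t: 18.1
eef_pos: [0.5028, -0.0076, -0.0015]
tcp_rot: [0.548, 0.449, 0.547, -0.446]
ft_force: [1.1, 0.7, -0.7]
width: 0.85
```

drive_tool:
  series:
    - [2,0,0,0,0,0]
    - [0,0,0,0,0,0]

```text
t: 18.35
eef_pos: [0.5029, -0.0076, -0.0034]
tcp_rot: [0.548, 0.449, 0.547, -0.446]
ft_force: [-0.2, 0.2, 1.0]
width: 0.845
```

Run:
```python
from tr import *
o,p,Rm=cur();print(o['t'],p,o['ft_force'].round(1))
T=yawdown(.204)
s=vision.capture("side");crop(s,240,170,310,240,8,"s10.png")
# where would finger tip corners (inner edge, setback k) project: inner opening 72mm
for k in(.004,.007,.010):
    c=p+Rm@np.array([-k,-.036,.011]); d=p+Rm@np.array([-k,.036,.011]); print(k,((proj(s,[c,d])-[240,170]+.5)*8).round(0).tolist())
```

```text
18.35 [ 0.50294604 -0.00764642 -0.00341112] [-0.2  0.2  1. ]
0.004 [[227.0, 475.0], [395.0, 365.0]]
0.007 [[227.0, 470.0], [395.0, 359.0]]
0.01 [[227.0, 464.0], [395.0, 354.0]]
```

View pics/s10.png

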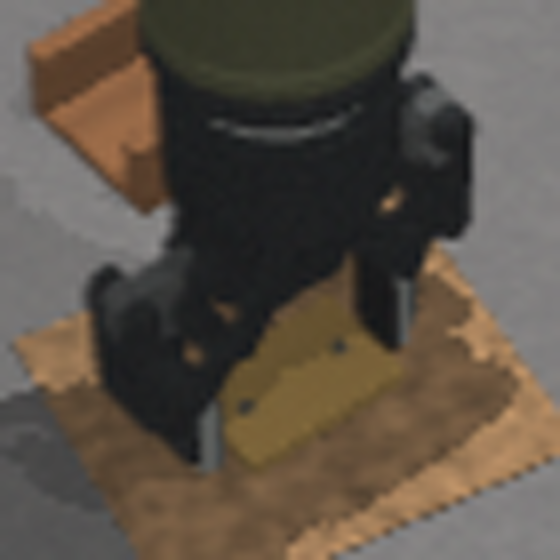

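drive_tool:
  series:
    - [-1,0,0,0,0,0]
    - [0,0,0,0,0,0]
    - [0,0,0,0,0,0]
    - [0,0,0,0,0,0]
    - [0,0,0,0,0,0]
  fingers: 0.3
  force: 70

```text
t: 19.02
eef_pos: [0.503, -0.0076, -0.0019]
tcp_rot: [0.548, 0.449, 0.547, -0.446]
ft_force: [-1.5, 1.3, 6.5]
width: 0.72
```

drive_tool:
  series:
    - [-5,0,0,0,0,0]
    - [-30,0,0,0,0,0]
    - [-45,0,0,0,0,0]
    - [-45,0,0,0,0,0]
    - [0,0,0,0,0,0]

```text
t: 19.65
eef_pos: [0.5044, -0.0079, 0.1258]
tcp_rot: [0.55, 0.45, 0.545, -0.445]
ft_force: [0.4, 0.6, -3.1]
width: 0.722
```

Run:
```python
from tr import *
o,p,Rm=cur();print(o['t'],p,o['ft_force'].round(1),o['width'],o['joint_positions'].round(2))
for z in(.12,.05):
  T=yawdown(.09); tp=np.array([.565,-.364,z]); print([x.round(2) for x in delta(p,Rm,tp,T)])
s=vision.capture("side");crop(s,220,100,320,230,5,"s11.png")
```

```text
19.65 [ 0.50444096 -0.00786363  0.1257844 ] [ 0.4  0.6 -3.1] 0.7223882587341199 [ 0.1   0.44 -0.18  1.97  0.11  0.74  0.05]
[array([  5.75, -11.56, 361.06]), array([ 6.32, -0.02, -0.57])]
[array([ 75.74, -12.26, 361.05]), array([ 6.32, -0.02, -0.57])]
```

View pics/s11.png

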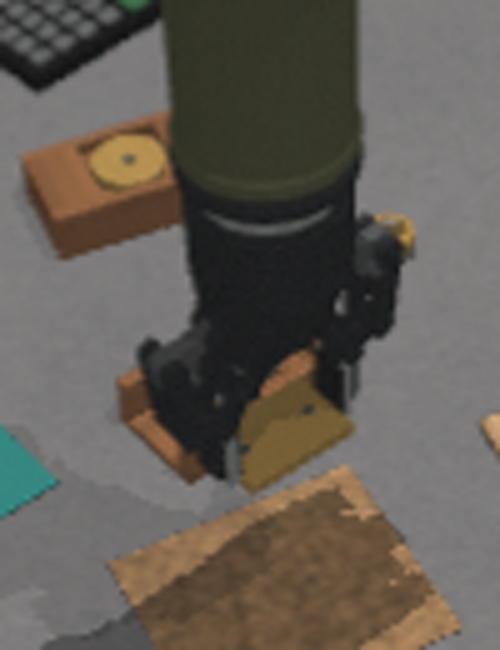

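drive_tool:
  series:
    - [0,-2,40,0,0,0]
    - [0,-2,58,0,0,0]
    - [0,-2,58,0,0,0]
    - [0,-2,58,0,0,0]
    - [0,-2,58,0,0,0]
    - [0,-2,55,0,0,0]
    - [0,0,34,0,0,0]
    - [0,0,0,6.3,0,0]

```text
t: 20.7
eef_pos: [0.5605, -0.368, 0.119]
tcp_rot: [0.52, 0.479, 0.521, -0.478]
ft_force: [-0.1, 1.6, -2.4]
width: 0.718
```

drive_tool:
  series:
    - [20,0,0,0,0,0]
    - [15,0,0,0,0,0]
    - [0,0,0,0,0,0]
    - [0,0,0,0,0,0]

```text
t: 21.2
eef_pos: [0.5629, -0.3639, 0.0872]
tcp_rot: [0.523, 0.478, 0.522, -0.475]
ft_force: [1.2, -0.5, -1.4]
width: 0.722
```

Run:
```python
from tr import *
o,p,Rm=cur();print(o['t'],p,o['ft_force'].round(1),o['width'],o['joint_positions'].round(2))
T=yawdown(.09); tp=np.array([.565,-.364,.05]); print([x.round(2) for x in delta(p,Rm,tp,T)])
s=vision.capture("side");crop(s,310,220,430,350,5,"s12.png")
s=vision.capture("top");crop(s,390,130,490,250,5,"t12.png")
```

```text
21.2 [ 0.56293544 -0.363873    0.08719026] [ 1.2 -0.5 -1.4] 0.7220618517657508 [ 0.62  0.7  -0.14  1.55  0.11  0.9   0.53]
[array([37.2 ,  1.91,  0.37]), array([ 0.05, -0.09, -0.21])]
```

View pics/s12.png

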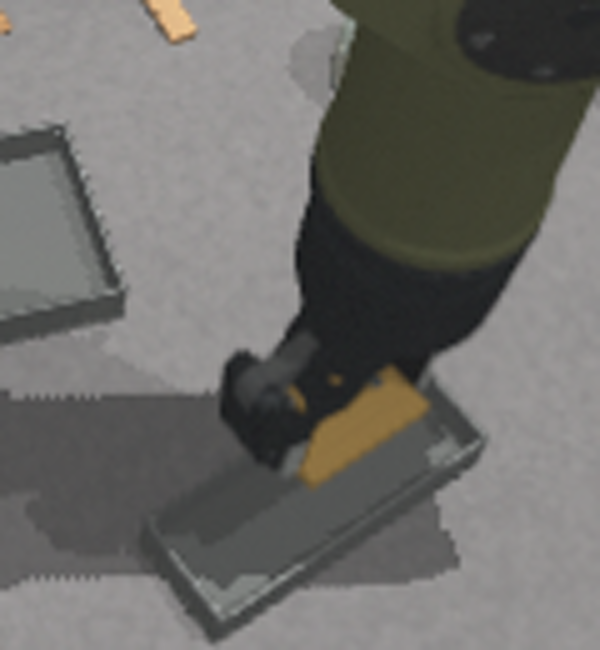

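View pics/t12.png

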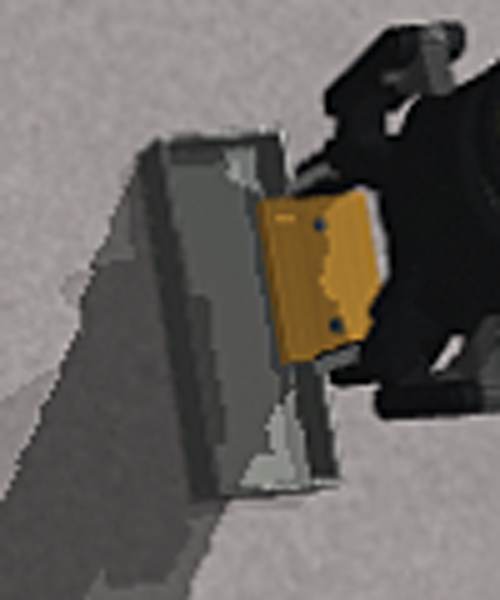

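Run:
```python
from tr import *
o,p,Rm=cur(); t=vision.capture("top"); s=vision.capture("side")
zu=p[2]+.0049
Pt=box(.064,.042,zu+.008); Pu=box(.064,.042,zu)
S=[(s,g([[391,367],[430,402],[305,473]],(310,220),5),Pt[[0,1,2]])]
Tt=[(t,g([[258,200],[282,350]],(390,130),5),Pt[[0,3]]),(t,g([[287,363]],(390,130),5),Pu[[3]])]
for it in(S,Tt,S+Tt):
    r,e=jfit(it,[.56,-.36,.09]);print(r.round(4),e.tolist())
print(p)
r,_=jfit(S+Tt,[.56,-.36,.09])
tr=[.565,-.364,.091]
L=[(place(r,Pt),(0,255,0)),(place(r,Pu),(255,0,0)),(place(tr,box(.156,.056,.028)),(0,255,255)),(place(tr,box(.150,.05,.003)),(255,0,255)),(place(tr,box(.156,.056,0)),(255,255,0))]
lines(s,L,310,220,430,350,5,"s13.png");lines(t,L,390,130,490,250,5,"t13.png")
a=cv2.imread("pics/t13.png");cv2.imwrite("pics/t13.png",a)
```

```text
[ 0.5655 -0.3639 -0.0943] [[-0.8, -6.5], [1.7, 3.1], [-0.2, -0.0]]
[ 0.5647 -0.3616  0.1258] [[-0.1, -0.7], [1.6, 1.5], [-1.3, -0.3]]
[ 0.5634 -0.3618  0.0369] [[-4.4, -7.9], [0.2, 0.6], [0.6, 0.8], [1.4, -1.0], [0.2, 1.4], [-2.7, -0.5]]
[ 0.56324997 -0.36411565  0.08795336]
```

View pics/s13.png

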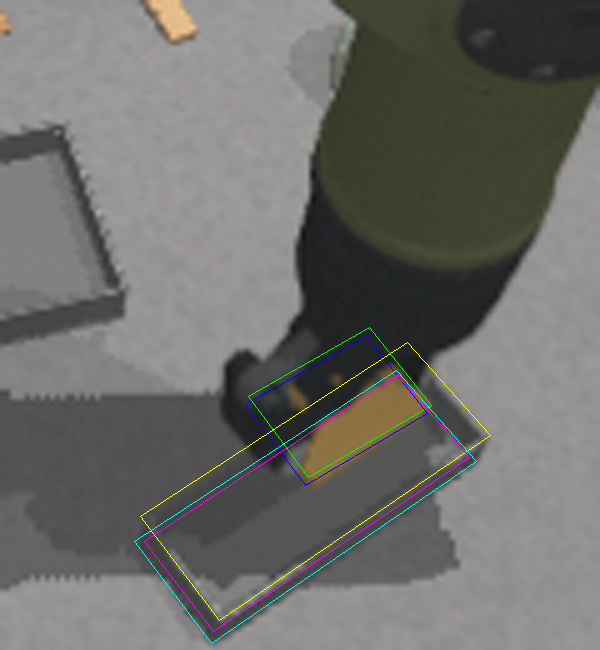

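View pics/t13.png

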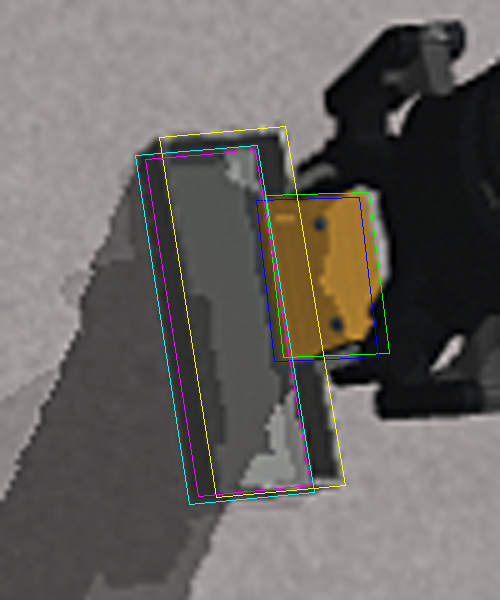

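Run:
```python
from tr import *
o,p,Rm=cur(); t=vision.capture("top"); s=vision.capture("side")
print(p, np.arctan2(Rm[1,1],Rm[0,1]))
zu=p[2]+.0049
Pt=box(.064,.042,zu+.008); Pu=box(.064,.042,zu)
S=[(s,g([[430,404],[308,478]],(310,220),5),Pt[[1,2]])]
Tt=[(t,g([[261,199],[287,358]],(390,130),5),Pt[[0,3]])]
for it in(S,Tt,S+Tt):
    r,e=jfit(it,[.56,-.36,.09]);print(r.round(4),e.tolist())
tr=[.565,-.3635,.091];r=[p[0],p[1],.09]
L=[(place(r,Pt),(0,255,0)),(place(r,Pu),(255,0,0))]
lines(s,L,360,270,430,320,9,"s14.png");lines(t,L,430,150,490,220,8,"t14.png")
crop(t,430,150,490,220,8,"t14b.png")
```

```text
[ 0.56317104 -0.36414919  0.08803179] 0.09062846625931772
[ 0.5629 -0.3619  0.0509] [[-0.0, 0.0], [0.0, -0.0]]
[ 0.5634 -0.3617  0.0882] [[-0.0, -0.3], [0.0, 0.3]]
[ 0.5628 -0.3618  0.0658] [[-0.1, -0.2], [0.3, 0.1], [0.4, -0.2], [-0.3, 0.4]]
```

View pics/s14.png

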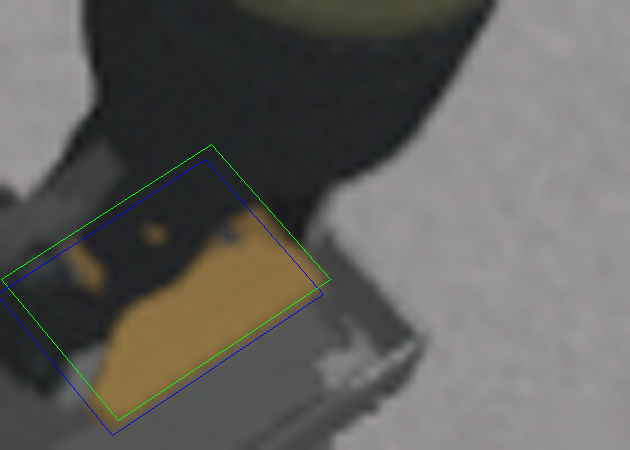

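View pics/t14.png

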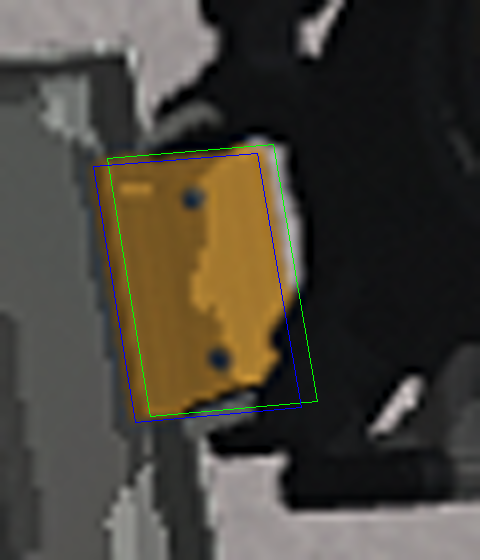

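drive_tool:
  series:
    - [20,1.5,1.5,0,0,0]
    - [25,0,0,0,0,0]
    - [12,0,0,0,0,0]
    - [0,0,0,0,0,0]
    - [0,0,0,0,0,0]

```text
t: 22.12
eef_pos: [0.5651, -0.3655, 0.0308]
tcp_rot: [0.523, 0.478, 0.521, -0.475]
ft_force: [-0.3, 0.3, -1.9]
width: 0.717
```

Run:
```python
from tr import *
o,p,Rm=cur();print(o['t'],p,o['ft_force'].round(1),np.arctan2(Rm[1,1],Rm[0,1]))
s=vision.capture("side");crop(s,330,270,420,350,8,"s15.png")
s=vision.capture("top");crop(s,410,140,480,240,6,"t15.png")
```

```text
22.125 [ 0.56513169 -0.36547708  0.03083233] [-0.3  0.3 -1.9] 0.09061657433711716
```

View pics/s15.png

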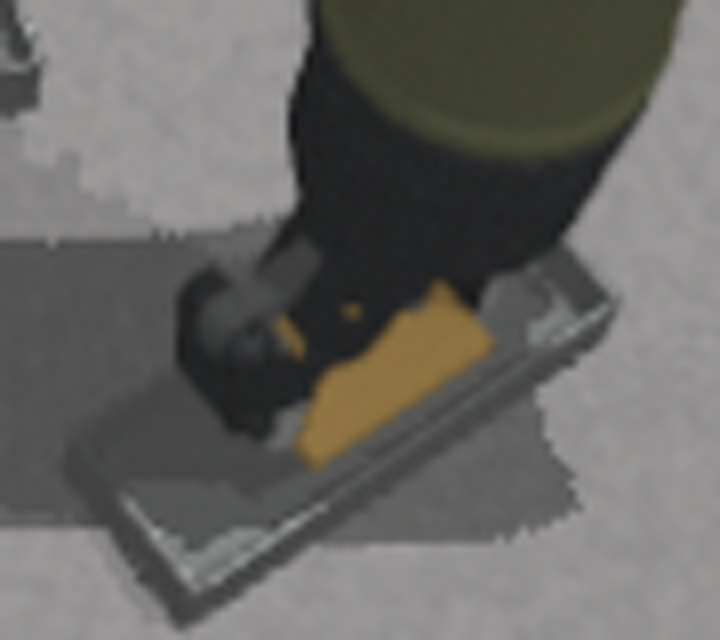

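View pics/t15.png

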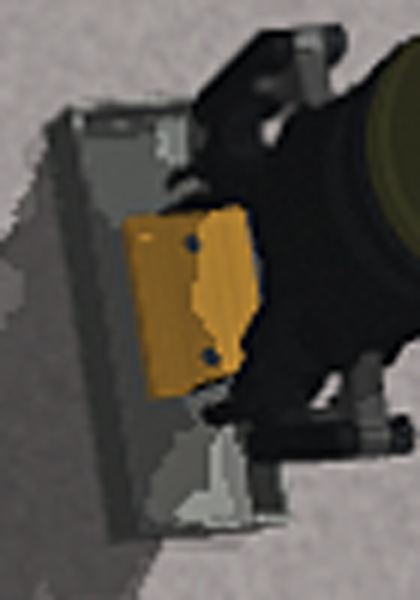

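Run:
```python
from tr import *
o,p,Rm=cur(); t=vision.capture("top"); s=vision.capture("side")
zt=p[2]+.0049+.008
a=unproj(s,g([[195,588],[608,308]],(330,270),8),.028); b=unproj(s,g([[322,467],[495,345]],(330,270),8),zt-.004)
print("rim -y side",a.round(4).tolist(),"yaw",np.arctan2(*(a[1]-a[0])[[1,0]])); print("plate -y edge",b.round(4).tolist(),"yaw",np.arctan2(*(b[1]-b[0])[[1,0]]))
n=np.array([-np.sin(.09),np.cos(.09)]); print("gap to rim outer mm (want 7)",((b[:,:2]-a[:,:2].mean(0))@n*1000).round(1))
a=unproj(t,g([[66,110],[128,535]],(410,140),6),.028); b=unproj(t,g([[125,217],[152,385]],(410,140),6),zt)
print("rim +y top",a.round(4).tolist(),"yaw",np.arctan2(*(a[0]-a[1])[[1,0]])); print("plate +y edge",b.round(4).tolist(),"yaw",np.arctan2(*(b[0]-b[1])[[1,0]]))
print("gap mm (want -7)",((b[:,:2]-a[:,:2].mean(0))@n*1000).round(1))
```

```text
rim -y side [[0.4915, -0.3986, 0.028], [0.639, -0.3855, 0.028]] yaw 0.0885528662999839
plate -y edge [[0.5364, -0.3896, 0.0401], [0.5988, -0.3829, 0.0401]] yaw 0.10784458929043961
gap to rim outer mm (want 7) [5.  6.1]
rim +y top [[0.6378, -0.327, 0.028], [0.4853, -0.3393, 0.028]] yaw 0.08082596044829268
plate +y edge [[0.5945, -0.3389, 0.0441], [0.5353, -0.3444, 0.0441]] yaw 0.09224047245808063
gap mm (want -7) [-8.7 -8.8]
```

drive_tool:
  series:
    - [0,0,-1.5,0,0,0]
    - [8,0,0,0,0,0]
    - [6,0,0,0,0,0]
    - [0,0,0,0,0,0]

```text
t: 22.82
eef_pos: [0.564, -0.3634, 0.0153]
tcp_rot: [0.522, 0.478, 0.522, -0.476]
ft_force: [-0.9, -0.5, -2.1]
width: 0.72
```

drive_tool:
  series:
    - [5,0,0,0,0,0]
    - [5,0,0,0,0,0]
    - [0,0,0,0,0,0]

```text
t: 23.2
eef_pos: [0.5643, -0.3635, 0.0057]
tcp_rot: [0.522, 0.478, 0.522, -0.476]
ft_force: [-0.8, -1.0, -1.8]
width: 0.721
```

drive_tool:
  series:
    - [3,0,0,0,0,0]
    - [2,0,0,0,0,0]
    - [0,0,0,0,0,0]

```text
t: 23.58
eef_pos: [0.5645, -0.3636, 0.0011]
tcp_rot: [0.523, 0.478, 0.522, -0.476]
ft_force: [0.6, -0.7, -1.5]
width: 0.72
```

drive_tool:
  series:
    - [1.5,0,0,0,0,0]
    - [0,0,0,0,0,0]

```text
t: 23.82
eef_pos: [0.5646, -0.3636, -0.0003]
tcp_rot: [0.523, 0.478, 0.522, -0.476]
ft_force: [0.4, 0.2, -3.3]
width: 0.723
```

drive_tool:
  series:
    - [1,0,0,0,0,0]
    - [0,0,0,0,0,0]

```text
t: 24.08
eef_pos: [0.5646, -0.3636, -0.0013]
tcp_rot: [0.523, 0.478, 0.522, -0.476]
ft_force: [0.8, 0.3, -1.4]
width: 0.72
```

drive_tool:
  series:
    - [1,0,0,0,0,0]
    - [0,0,0,0,0,0]

```text
t: 24.32
eef_pos: [0.5647, -0.3637, -0.0018]
tcp_rot: [0.523, 0.478, 0.521, -0.476]
ft_force: [-0.7, 0.2, 1.8]
width: 0.722
```

drive_tool:
  series:
    - [0.5,0,0,0,0,0]
    - [0,0,0,0,0,0]

```text
t: 24.58
eef_pos: [0.5647, -0.3637, -0.0018]
tcp_rot: [0.523, 0.478, 0.521, -0.476]
ft_force: [-2.4, 1.9, 5.7]
width: 0.721
```

On the floor. Open slightly and retreat.

drive_tool:
  series:
    - [0,0,0,0,0,0]
    - [0,0,0,0,0,0]
    - [0,0,0,0,0,0]
  fingers: 0.86

```text
t: 24.95
eef_pos: [0.5647, -0.3637, -0.0028]
tcp_rot: [0.523, 0.478, 0.522, -0.475]
ft_force: [-0.1, -0.8, 0.5]
width: 0.857
```

drive_tool:
  series:
    - [-10,0,0,0,0,0]
    - [-30,0,0,0,0,0]
    - [-50,0,0,0,0,0]
    - [-50,0,0,0,0,0]
    - [0,-60,0,0,0,0]
    - [0,-60,0,0,0,0]
    - [0,-30,0,0,0,0]
    - [0,0,0,0,0,0]

```text
t: 25.95
eef_pos: [0.4121, -0.3786, 0.1378]
tcp_rot: [0.522, 0.479, 0.521, -0.477]
ft_force: [1.1, -0.2, -0.1]
width: 0.863
```

Run:
```python
from tr import *
o,p,Rm=cur();print(o['t'],p,o['ft_force'].round(1))
s=vision.capture("side");crop(s,330,280,415,350,8,"s16.png");cv2.imwrite("pics/s16f.png",s["pixels"])
s=vision.capture("top");crop(s,405,145,470,240,6,"t16.png")
```

```text
25.95 [ 0.41207919 -0.37859358  0.13777947] [ 1.1 -0.2 -0.1]
```

View pics/s16.png

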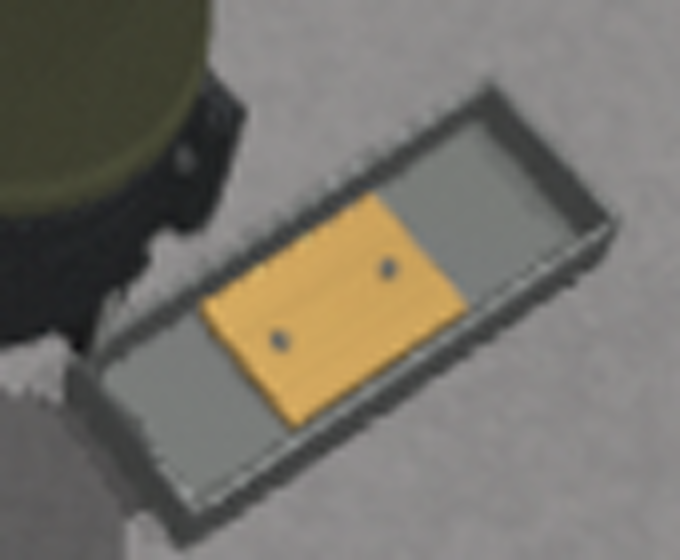

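View pics/t16.png

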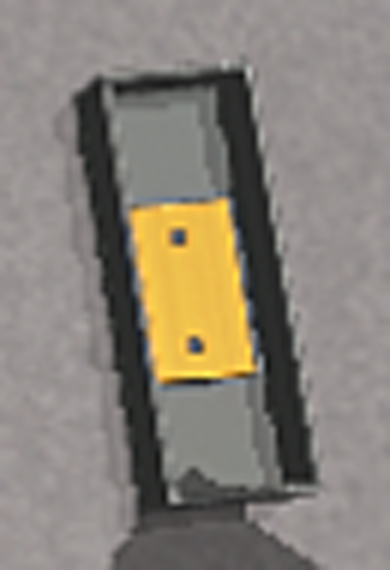

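View pics/s16f.png

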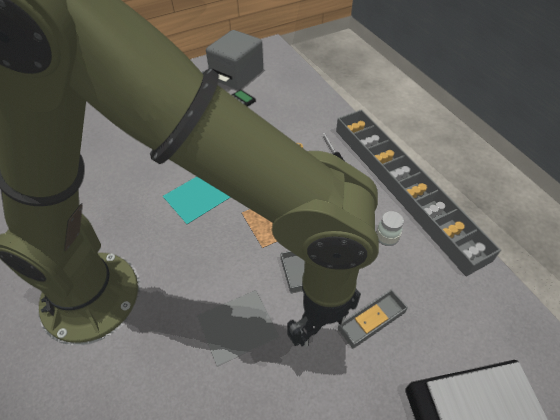

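Run:
```python
from tr import *
t=vision.capture("top"); s=vision.capture("side")
S=[(s,g([[375,193],[468,307],[297,425],[203,303]],(330,280),8),box(.064,.042,.011))]
T=[(t,g([[132,207],[230,197],[257,372],[158,380]],(405,145),6),box(.064,.042,.011))]
for it in(S,T): print([x.tolist() for x in jfit(it,[.56,-.36,.09])])
print(arm.get_obs()['joint_velocities'].round(3)); print(arm.close_job())
```

```text
[[0.564580059970526, -0.36372495619768225, 0.08565870490887384], [[0.1, -0.1], [0.4, -0.1], [-0.2, -0.1], [-0.2, 0.2]]]
[[0.5655102457754274, -0.3651021962179017, 0.09064765052573501], [[-1.3, -0.0], [1.1, 0.1], [1.3, -0.2], [-1.1, 0.1]]]
[-0.005  0.007  0.003  0.006  0.001 -0.     0.002]
the job is handed in; nothing more can be done
None
```

The brass plate is lying flat and lengthwise on the floor of the long narrow tray, released, and the job is handed in. No verdict is reported, so what follows comes from my own checks.

**How it went**
- **Tipping:** the first press slid off towards the plate's end and left it only partly tipped, at about 0.31 rad. I pressed again nearer the given spot until it met the stop at about 17 N, above the 4–10 N suggested. A picture then matched the fully tipped angle of 0.45 rad.
- **Laying on the mat:** I lifted the plate by its raised end, levelled it and released it near the middle of the cork mat. A picture showed it flat there.
- **Tool tilt:** a joint limit kept the tool from tilting as far as planned at the block, so I gripped with less tilt. The grip held.
- **Into the tray:** I took the plate again across its short ends and lowered it in small steps until contact, with about 6 N on the wrist at the floor. I then opened the fingers and backed out. The job took about 26 s of the 54 s.

**Last checks**
- **Plate:** fitted to the pictures, the plate is at (0.565, -0.364) with yaw 0.086 rad from the side camera, and (0.566, -0.365) with yaw 0.091 rad from the top camera.
- **Tray:** my fit of the tray gives a centre of (0.565, -0.364) and yaw 0.09 rad. The plate is therefore within about 2 mm of the middle and well aligned.
- **Disagreements:** the two cameras differ by 1–2 mm on positions. The top camera's fit of the plate was also rougher, off by up to 1.3 pixels.
- **Other objects:** I did not measure the disc, tape, fitting, pencil, jar and screwdriver at the end. I saw no sign of touching them in the pictures or the force readings, and the arm ended clear at about 14 cm height.

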